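# Stand the fallen bottle in the labelling jig and set its clamp screw

## Robot

A 6-joint arm with a two-finger parallel gripper is mounted at the origin on the work surface. World frame = base frame: x ahead of the robot, y to its left, z up, the work surface at z = 0. Lengths are in m, angles in rad, forces in N, time in s.
With the tool pointing down it reaches from about 0.35 to 0.975 m from the base axis. Payload 7.1 kg.
Tool frame: the origin (TCP) lies on the front face of the gripper's body, between the roots of the fingers; the fingertips stand 80 mm ahead of it and the grasp point (between the pads) lies 61 mm ahead of it; y points along the fingers, x is the direction in which the jaws open and shut, and the axes are right-handed (so a half turn about y gives the same grasp; the last joint's range is limited). The gripper opens to 88 mm and grips with 3 to 60 N. Pads are 20 mm wide; open, the fingers measure 115 mm over their backs; the gripper's body (75 mm by 178 mm) begins 61 mm behind the grasp point.
Start: joints at [1.196, 0.423, 1.63, -0, 1.089, -0.019], TCP at [0.218, 0.586, 0.303] pointing down, gripper open.
Joint ranges: [-3, 3], [-0.9, 2.11], [0.09, 2.58], [-1.31, 4.45], [0.11, 2.69], [-2.54, 2.54]. Speed limits (rad/s): [2.39, 2.39, 3.01, 3.14, 3.14, 3.14].

## Interface

Orientations are given as a rotation vector (axis times angle).
In Python, from bench import * gives the robot as it stands.
- The arm moves only by the tool apply_moves, never from a script. Its argument "targets" is a list of rows, each an object with "xyz": the shift along the world's x, y, z as a fraction of full scale, a list of three; "rotation": the turn, a rotation vector about the world's x, y, z as a fraction of full scale, a list of three; "fingers": the closure, from 0 (fully open) to 1 (shut). In form: [{"xyz": [x, y, z], "rotation": [rx, ry, rz], "fingers": fingers}, ...]. A call has 1 to 8 rows; each row is the pose to reach, as a shift and turn from the pose commanded when the call began; what a row does not reach only later rows make up. Full scale, the value 1, is 250 mm for a shift and 30 degrees for a turn. A row lasts 1/10 s, in which the tool goes at most 50 mm and 8.59 degrees, less where a joint would pass 70% of its speed; a pose out of reach is approached as far as the arm can. A call with a number of a shift or a turn outside -1 to 1 is refused whole. A call with a gripper value outside its range is refused whole. The fingers move at their own pace and stop on an object; "newtons" is the grip in N (left out, the last holds). Time passes only in rows, so rows that repeat a pose let the fingers close. It gives the time, the measured TCP pose, the force and the opening at its end, in the units of the state.
- sense(): the state, without advancing time (a new reading comes with each control period).
- camera(name): name is "side" or "top"; returns the picture (384x512x3 uint8, red, green, blue); there is no depth.
- camera_params(name): a dict with "vertical_fov" (degrees; the focal length in pixels is half the picture's height over the tangent of half this angle, whatever the lens; pixels are square), "cx", "cy" (the principal point, pixels), "view" (4x4, takes a point from world to camera coordinates). Camera axes: x right, y down, z forward; pixel columns grow to the right and rows downward; lengths in m; the calibration is good to about 2 mm. A picture is of the moment at which its call begins. camera_params takes no time and is no camera call.
- finish_job(): hands the job in, once; it reports no verdict.
The state is a dict: "time": time; "joint_pos": joint angles; "dq": joint speeds; "joint_torque": joint torques, N m; "tcp_pos": TCP position; "tool_rot": TCP orientation; "wrist_force": force on the tool from outside, world axes, zero at the start; "moment": the same for the moment, N m; "finger_gap": opening from 0.0 (shut) to 1.0 (fully open).
Only numpy, scipy, OpenCV 4.12 (cv2) and the standard library are available. Lean on these libraries where they do the work, as an engineer would, in place of code of your own. Each camera call takes 0.05 s, during which the arm holds its last target.

## Task

Stand the toppled amber bottle upright in the bay of the clamping jig, midway along the fence and between fence and jaw, and let go of it. Then turn the jig's thumbscrew clockwise until it seats with the jaw against the bottle, back it off a quarter turn so that the bottle can still be spun for labelling, and finish while still holding the thumbscrew there, gripped still in the fingers. Leave everything else on the bench where it is.

Things in the scene. Friction and masses are not known exactly. Their poses are not given: they have to be found in the camera images.
- bottle_mid (a point): Centre of the toppled amber bottle (round, 118 mm long, about 0.16 kg), on its axis, 59 mm from the base; z runs from base to cap. Body 54 mm wide up to 62 mm from the base, shoulder up to 73 mm, then a straight black cap 30 mm wide from 76 to 118 mm (its middle: +38 mm in z from here). Starts lying on its side on the bench, this point 27 mm up; it can roll.
- bottle: The same bottle as a whole: origin at the centre of its base, z along its axis towards the cap.
- bay (a point): Point on top of the jig's base plate (6 mm above the bench) where the bottle's axis stands when clamped. Axes as the jig's: z up, +y towards jaw and thumbscrew. At -y stands a fixed flat grey fence, its face 27 mm from this point (y = -27), 76 mm wide (x -38 to +38), 32 mm high above the plate. The jaw pushes the bottle flat against the fence; the middle of the bay is x = 0.
- jig: The bottle-holding jig, fixed to the bench: aluminium base plate 6 mm thick, x -45 to +45, y -67 to +157 mm. Origin on the bench, 6 mm below the bay point. The thumbscrew's housing is a grey box on it, x -25 to +25, y 94 to 154 mm, its top 40 mm above the bench.
- jaw: The sliding grey jaw, 66 mm wide (x), 12 mm thick (y), top 34 mm above the bench. Origin at the middle of the lower edge of its face towards the bottle; axes as the jig's. Driven along y by the thumbscrew alone: its face is at y = 26.2 mm + 6 mm per rad of joint thumbscrew from the bay.
- thumbscrew (a joint): Turn of the thumbscrew, rad. 0 = at its hard stop, where the jaw nips a bottle in the bay (seated); grows as it is backed off, anticlockwise seen from above, up to 3.3. Clockwise closes the jaw. Starts backed off by 2.0 to 2.6; stays where it is left (friction 0.06 N m, no spring).
- wing_mid (a point): Middle of the thumbscrew's wing, on the vertical screw axis, 124 mm in +y from the bay, 73 mm above the bench. The wing is a flat upright steel plate, 44 mm long (x of this point), 10 mm thick (y), 26 mm tall (z); below it a 9 mm stem runs 20 mm down to the housing. Turns with the screw; at joint value 0 its x lies along the jig's x.
- vial: Bystander: small amber vial, 30 mm wide, 59 mm tall. Origin at its underside, in the middle. To be left where it is.
- jar: Bystander: squat amber jar with black lid, 64 mm wide, 93 mm tall. Origin at its underside, in the middle. To be left where it is.
- tin: Bystander: white round tin, 88 mm wide, 111 mm tall. Origin at its underside, in the middle. To be left where it is.
- mortar: Bystander: white porcelain bowl, 90 mm wide, 55 mm tall. Origin at its underside, in the middle. To be left where it is.
- water: Bystander: green glass bottle with white cap, 68 mm wide, 120 mm tall. Origin at its underside, in the middle. To be left where it is.
- beaker: Bystander: clear beaker, 64 mm wide, 80 mm tall. Origin at its underside, in the middle. To be left where it is.
- scale: Bystander: flat black pocket scale, 120 x 75 x 21 mm. Origin at its underside, in the middle. To be left where it is.
Mind the look-alikes: they are no part of the job. Leave any purple or yellow look-alike of the bottle alone.

How it is judged:
By the outcome, as a careful person would: the job done as asked, in the order asked, and still so for the second after the job is handed in, while the arm keeps its last pose, push and grip.
It also fails if it takes over 69 s, if anything falls off the work surface, if the arm or the gripper's body presses on something with over 40 N, if the wrist force passes 120 N, or if a joint passes its speed limit or range.

## Working session

There is one attempt and no reset: what is moved stays moved. The work goes in short steps, Python scripts to look and compute and a tool call to move; the robot and the scene stay as the last step left them, time stands still between calls to the robot, and variables do not carry over. Pictures are saved under pics/ and viewed, and the job is handed in when it is done.

Besides the shell and the picture viewer there is one more tool, called after "Request:" by a JSON object that holds its "api" and its "payload". apply_moves: Moves the arm, as the interface text tells. Its arguments: {"type":"object","properties":{"targets":{"type":"array"},"newtons":{"type":"number"}},"required":["targets"]}

```bash
ls; mkdir -p pics
python3 - <<'E'
from bench import *
import cv2
for n in ("top","side"):
    im=camera(n); cv2.imwrite(f"pics/{n}0.png",cv2.cvtColor(im,cv2.COLOR_RGB2BGR)); print(n,camera_params(n))
print(sense())
E
```

```text
pics
top {'vertical_fov': 55.30781847760689, 'cx': 254.92834765967854, 'cy': 192.58094428188824, 'view': array([[-5.07626328e-03, -9.99985937e-01, -1.53506973e-03,
        -2.25018716e-02],
       [-9.97527472e-01,  5.17137336e-03, -7.00870855e-02,
         5.23477477e-01],
       [ 7.00940383e-02,  1.17549373e-03, -9.97539695e-01,
         1.30251029e+00],
       [ 0.00000000e+00,  0.00000000e+00,  0.00000000e+00,
         1.00000000e+00]])}
side {'vertical_fov': 47.2829517041078, 'cx': 250.42082383382953, 'cy': 186.17226832385273, 'view': array([[ 0.95369211, -0.29995953, -0.02226292, -0.4814041 ],
       [-0.19298611, -0.55344636, -0.81021818,  0.14210009],
       [ 0.23071133,  0.77699512, -0.58570545,  1.42759968],
       [ 0.        ,  0.        ,  0.        ,  1.        ]])}
{'time': 0.1, 'joint_pos': array([ 1.19601334e+00,  4.23707060e-01,  1.63060875e+00, -4.79831357e-06,
        1.08859621e+00, -1.89942686e-02]), 'dq': array([-0.00109941, -0.0010099 , -0.00070129,  0.00076832,  0.00020406,
        0.00069198]), 'joint_torque': array([ 1.27166699e-03, -5.45617640e+01, -2.74325502e+01,  6.46108529e-02,
        1.88563275e-02, -6.68428726e-06]), 'tcp_pos': array([0.21753613, 0.58550275, 0.30201707]), 'tool_rot': array([-1.35752492, -0.94243922,  0.94424891]), 'wrist_force': array([-0.34049871, -0.52942035, -0.69647123]), 'moment': array([-0.0129905 , -0.01702935, -0.05124024]), 'finger_gap': 0.9996290475766509}
```

View pics/top0.png

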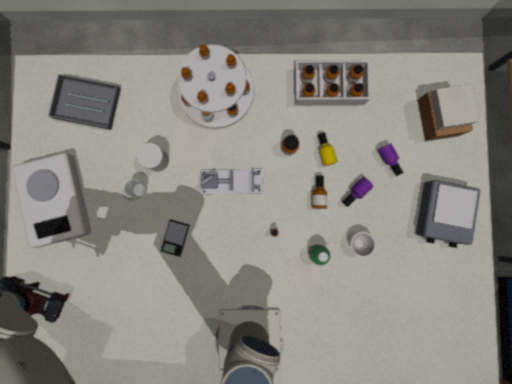

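View pics/side0.png

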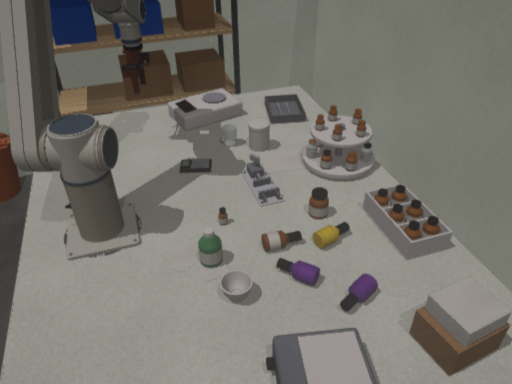

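Run:
```python
import cv2
im=cv2.imread("pics/top0.png"); cv2.imwrite("pics/topc.png",cv2.resize(im[120:320,200:460],None,fx=3,fy=3,interpolation=cv2.INTER_CUBIC))
im=cv2.imread("pics/side0.png"); cv2.imwrite("pics/sidec.png",cv2.resize(im[100:300,100:360],None,fx=3,fy=3,interpolation=cv2.INTER_CUBIC))
```

```text
(no output)
```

View pics/topc.png

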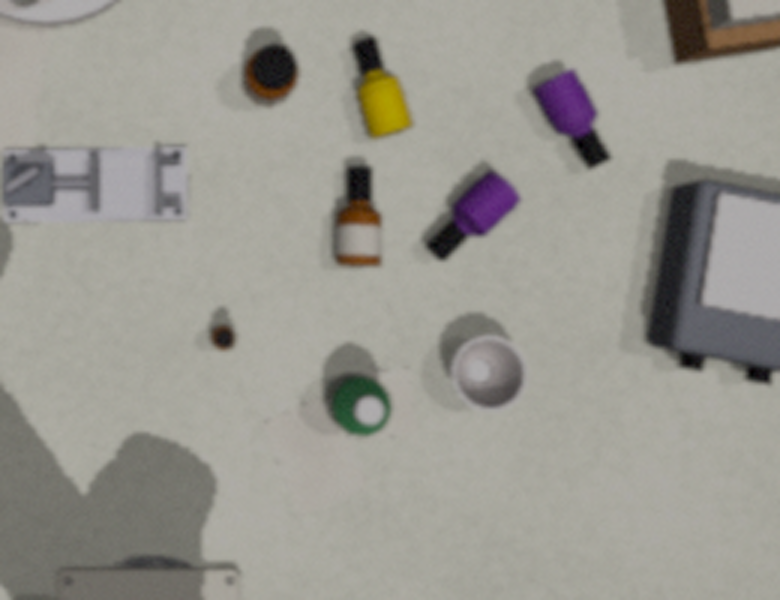

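View pics/sidec.png

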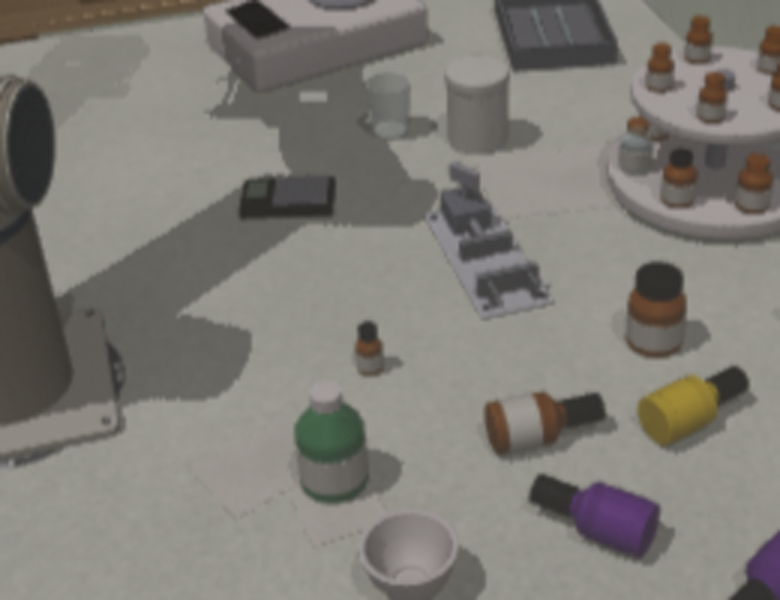

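```bash
cat > h.py <<'E'
import numpy as np, cv2
from scipy.optimize import least_squares
from bench import *
def P(n):
    p=camera_params(n); f=192/np.tan(np.radians(p['vertical_fov'])/2)
    return f,p['cx'],p['cy'],p['view']
def proj(n,X):
    f,cx,cy,V=P(n); X=np.atleast_2d(X); c=X@V[:3,:3].T+V[:3,3]
    return np.c_[cx+f*c[:,0]/c[:,2], cy+f*c[:,1]/c[:,2]]
def unproj(n,uv,z):
    f,cx,cy,V=P(n); R=V[:3,:3]; o=-R.T@V[:3,3]
    d=R.T@np.array([(uv[0]-cx)/f,(uv[1]-cy)/f,1]); return o+d*(z-o[2])/d[2]
def crop(im,x0,y0,x1,y1,k,fn,draw=()):
    c=cv2.resize(im[y0:y1,x0:x1],None,fx=k,fy=k,interpolation=cv2.INTER_CUBIC)
    for pts,col in draw:
        q=((np.asarray(pts)-[x0,y0]+.5)*k-.5).round().astype(int)
        cv2.polylines(c,[q.reshape(-1,1,2)],False,col,1)
    cv2.imwrite(fn,c)
def jigpts(x,y,yaw,pts):
    c,s=np.cos(yaw),np.sin(yaw); p=np.atleast_2d(pts)
    return np.c_[x+c*p[:,0]-s*p[:,1], y+s*p[:,0]+c*p[:,1], p[:,2]]
E
python3 - <<'E'
from h import *
im=cv2.imread("pics/top0.png"); crop(im,195,155,275,205,10,"pics/a.png"); crop(im,290,160,350,220,10,"pics/b.png")
im=cv2.imread("pics/side0.png"); crop(im,235,145,295,210,9,"pics/c.png");crop(im,250,220,310,260,10,"pics/d.png")
s=sense()
print(proj("top",s['tcp_pos']),proj("side",s['tcp_pos']))
for uv in [(200.5,170),(200.5,193),(262,169),(262,193)]: print(unproj("top",uv,.006))
for uv in [(319,207),(319.3,176)]: print(unproj("top",uv,.027))
E
```

```text
[[ 35.34144409 296.451195  ]] [[136.43915402  69.10984196]]
[0.60799457 0.1733515  0.006     ]
[0.52372103 0.17290177 0.006     ]
[ 0.6104876  -0.05145738  0.006     ]
[ 0.52256124 -0.0508921   0.006     ]
[ 0.46995552 -0.25368457  0.027     ]
[ 0.58124585 -0.25669042  0.027     ]
```

View pics/a.png

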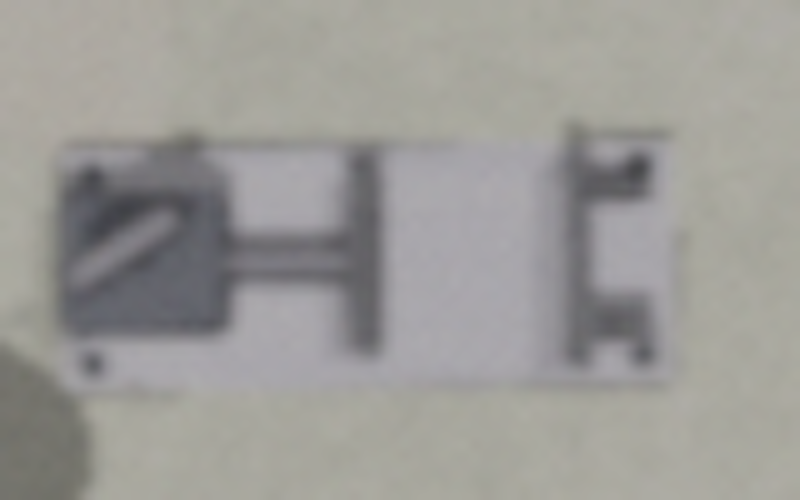

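View pics/b.png

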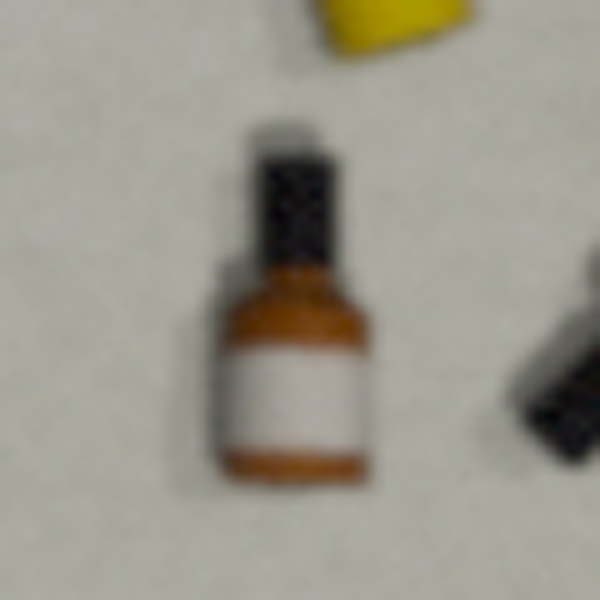

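View pics/c.png

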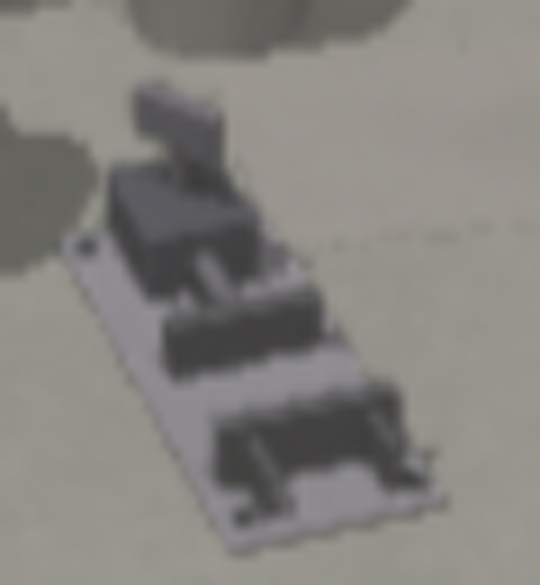

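View pics/d.png

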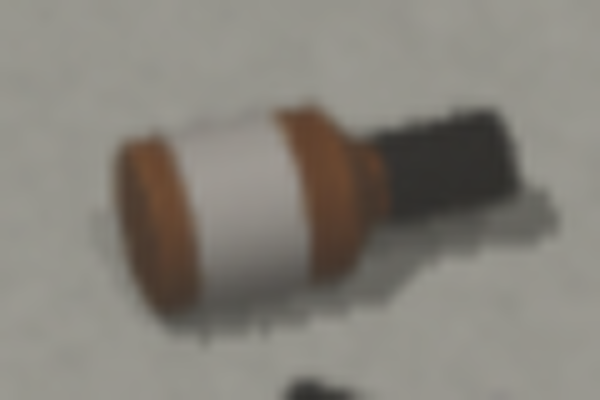

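```bash
cat > fit.py <<'E'
from h import *
def full(c,x0,y0,k): c=np.asarray(c,float); return (c+.5)/k-.5+[x0,y0]
# jig
plate=np.array([[45,157,6],[-45,157,6],[45,-67,6],[-45,-67,6]])/1000
top=full([[60,145],[62,392],[672,133],[672,383]],195,155,10)
side=full([[235,550],[447,500],[68,245]],235,145,9); sidx=[3,2,1]
def r(p,w=1):
    a=(proj("top",jigpts(*p,plate))-top).ravel(); b=(proj("side",jigpts(*p,plate[sidx]))-side).ravel()
    return np.r_[a,b]
s=least_squares(r,[.566,.016,0.]); print("jig",s.x,np.abs(s.fun).max(),s.fun.round(1))
np.save("jig.npy",s.x)
# wing ends
w=[unproj("top",full(c,195,155,10),.086) for c in ([72,290],[180,213])]
print("wing",w, "mid expected",jigpts(*s.x,[[0,.124,.086]]))
d=w[1]-w[0]; print("theta",(np.arctan2(d[1],d[0])-s.x[2])%np.pi)
E
cat > ov.py <<'E'
from h import *
def box(x0,x1,y0,y1,z0,z1):
    o=[[x0,y0,z0],[x1,y0,z0],[x1,y1,z0],[x0,y1,z0],[x0,y0,z0],[x0,y0,z1],[x1,y0,z1],[x1,y1,z1],[x0,y1,z1],[x0,y0,z1]]
    return np.array(o)/1000.
def jiglines(n,p,th):
    L=[box(-45,45,-67,157,6,6),box(-25,25,94,154,6,40),box(-38,38,-27,-27,6,38)]
    f=26.2+6*th; L.append(box(-33,33,f,f+12,6,34))
    D=[(proj(n,jigpts(*p,l)),(0,0,255)) for l in L]
    c,s=np.cos(th),np.sin(th)
    wv=box(-22,22,-5,5,60,86); q=wv.copy(); q[:,0]=c*wv[:,0]-s*wv[:,1]; q[:,1]=s*wv[:,0]+c*wv[:,1]+.124
    D.append((proj(n,jigpts(*p,q)),(0,255,0))); return D
E
python3 fit.py
python3 - <<'E'
from ov import *
p=np.load("jig.npy")
crop(cv2.imread("pics/top0.png"),195,155,275,205,10,"pics/a2.png",jiglines("top",p,2.17))
crop(cv2.imread("pics/side0.png"),235,145,295,210,9,"pics/c2.png",jiglines("side",p,2.17))
E
```

```text
jig [0.56828735 0.01508549 0.00780347] 0.9113515095740183 [ 0.2 -0.2  0.1 -0.3  0.3  0.2  0.6 -0.2 -0.4 -0.5  0.5 -0.3 -0.9 -0.9]
wing [array([0.55056542, 0.15678222, 0.086     ]), array([0.57690493, 0.1198517 , 0.086     ])] mid expected [[0.56731973 0.13908172 0.086     ]]
theta 2.182535012989517
```

View pics/a2.png

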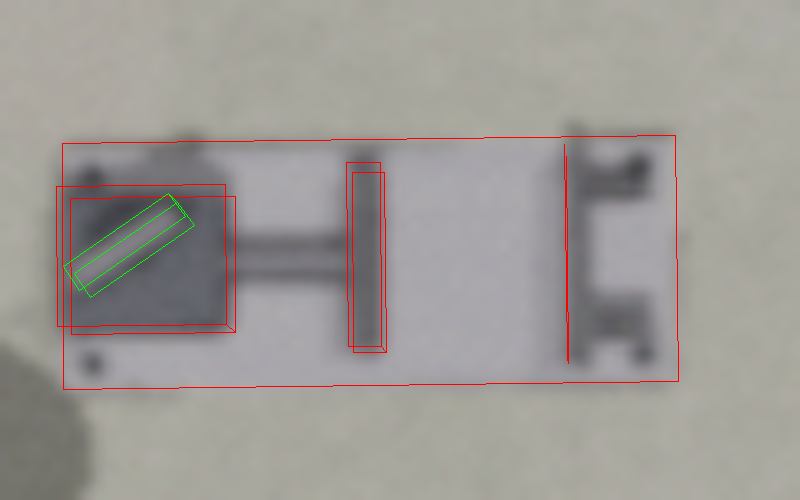

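View pics/c2.png

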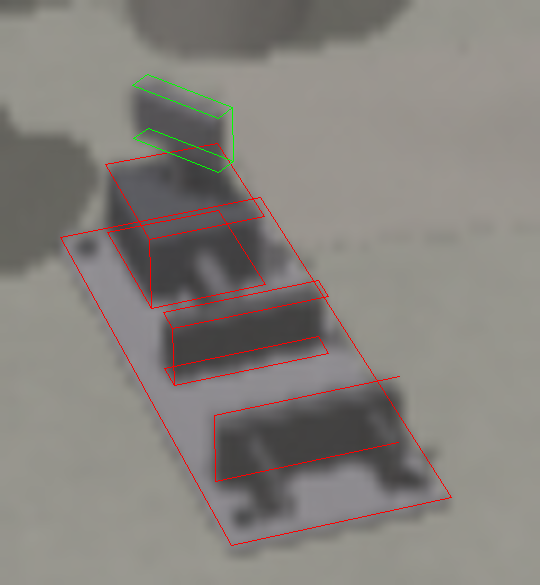

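Run:
```python
from ov import *
from scipy.spatial.transform import Rotation as R
print(R.from_rotvec(sense()['tool_rot']).as_matrix().round(3))
# bottle fit: project outline of revolution solid, top camera + side
def bot(n,p,col=(0,0,255)):
    x,y,a=p; D=[]
    ax=np.array([np.cos(a),np.sin(a),0]); s=np.array([-np.sin(a),np.cos(a),0]); up=np.array([0,0,1.])
    t=np.linspace(0,2*np.pi,40)
    for h,r in((-59,27),(3,27),(14,16),(17,15),(59,15)):
        c=np.array([x,y,.027])+ax*h/1000
        D.append((proj(n,c+r/1000*(np.cos(t)[:,None]*s+np.sin(t)[:,None]*up)),col))
    return D
def full(c,x0,y0,k): c=np.asarray(c,float); return (c+.5)/k-.5+[x0,y0]
a=unproj("top",full([297,485],290,160,10),.01); b=unproj("top",full([299,152],290,160,10),.035)
print(a,b)
ang=np.arctan2(b[1]-a[1],b[0]-a[0]); m=(a+b)/2; p=(m[0],m[1],ang); print(p)
# direct: bottle axis from silhouette mid points
crop(cv2.imread("pics/top0.png"),290,160,350,220,10,"pics/b2.png",bot("top",p))
crop(cv2.imread("pics/side0.png"),250,220,310,260,10,"pics/d2.png",bot("side",p))
```

```text
[[ 0.348 -0.    -0.937]
 [ 0.937 -0.001  0.348]
 [-0.001 -1.     0.   ]]
[ 0.46666453 -0.25746995  0.01      ] [ 0.58481134 -0.25589847  0.035     ]
(np.float64(0.5257379360154076), np.float64(-0.25668420982225015), np.float64(0.013300244792196493))
```

View pics/b2.png

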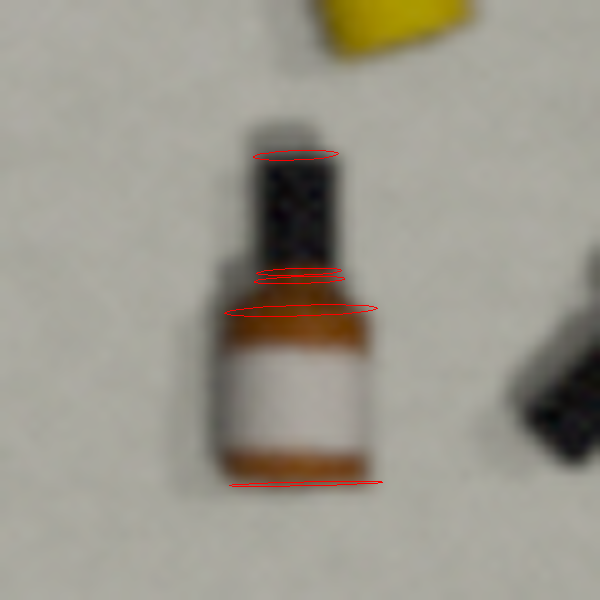

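View pics/d2.png

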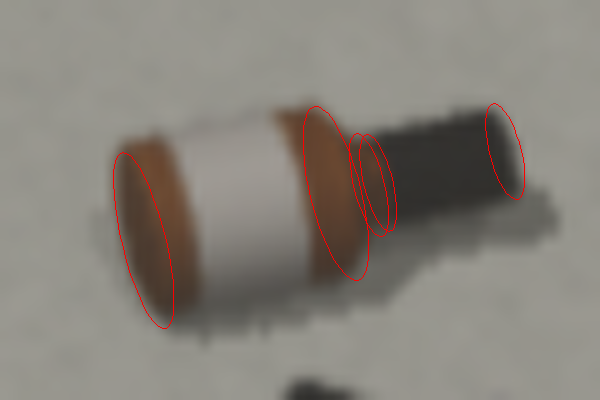

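Request:
{"api": "apply_moves", "payload": {"targets": [{"xyz": [0.347,-0.842,0],"rotation": [0,0,0.16],"fingers": 0},{"xyz": [0.347,-0.842,0],"rotation": [0,0,0.16],"fingers": 0},{"xyz": [0.347,-0.842,0],"rotation": [0,0,0.16],"fingers": 0},{"xyz": [0.347,-0.842,0],"rotation": [0,0,0.16],"fingers": 0},{"xyz": [0.347,-0.842,0],"rotation": [0,0,0.16],"fingers": 0}], "newtons": 20}}

```text
time: 0.6
tcp_pos: [0.3046, 0.3722, 0.3023]
tool_rot: [-1.327, -1.004, 1.007]
wrist_force: [-0.3, -0.0, 0.5]
finger_gap: 0.999
```

```bash
cat > st.py <<'E'
from h import *
from scipy.spatial.transform import Rotation as R
s=sense(); print(s['time'],s['joint_pos'].round(4),s['tcp_pos'].round(4),s['wrist_force'].round(1),s['finger_gap']); print(R.from_rotvec(s['tool_rot']).as_matrix().round(3))
import json
open('log.txt','a').write(json.dumps([s['joint_pos'].tolist(),s['tcp_pos'].tolist(),s['tool_rot'].tolist()])+'\n')
E
python3 st.py
```

```text
0.6 [ 8.603e-01  2.120e-01  1.940e+00 -5.000e-04  9.914e-01 -4.370e-01] [0.3046 0.3722 0.3023] [-0.3 -0.   0.5] 0.9991344957688622
[[ 0.27  -0.001 -0.963]
 [ 0.963 -0.002  0.27 ]
 [-0.002 -1.     0.   ]]
```

Request:
{"api": "apply_moves", "payload": {"targets": [{"xyz": [0.347,-0.842,0],"rotation": [0,0,0.16],"fingers": 0},{"xyz": [0.347,-0.842,0],"rotation": [0,0,0.16],"fingers": 0},{"xyz": [0.347,-0.842,0],"rotation": [0,0,0.16],"fingers": 0},{"xyz": [0.347,-0.842,0],"rotation": [0,0,0.16],"fingers": 0},{"xyz": [0.347,-0.842,0],"rotation": [0,0,0.16],"fingers": 0}]}}

```text
time: 1.1
tcp_pos: [0.3916, 0.1621, 0.3026]
tool_rot: [-1.293, -1.068, 1.068]
wrist_force: [-0.3, 0.3, -0.0]
finger_gap: 1.001
```

```bash
python3 st.py
```

```text
1.1 [ 3.6460e-01  1.2190e-01  2.0525e+00 -5.0000e-04  9.6740e-01 -1.0159e+00] [0.3916 0.1621 0.3026] [-0.3  0.3 -0. ] 1.0012061049025796
[[ 0.189 -0.    -0.982]
 [ 0.982 -0.001  0.189]
 [-0.001 -1.     0.   ]]
```

Request:
{"api": "apply_moves", "payload": {"targets": [{"xyz": [0.347,-0.842,0],"rotation": [0,0,0.16],"fingers": 0},{"xyz": [0.347,-0.842,0],"rotation": [0,0,0.16],"fingers": 0},{"xyz": [0.347,-0.842,0],"rotation": [0,0,0.16],"fingers": 0},{"xyz": [0.347,-0.842,0],"rotation": [0,0,0.16],"fingers": 0},{"xyz": [0.347,-0.842,0],"rotation": [0,0,0.16],"fingers": 0}]}}

```text
time: 1.6
tcp_pos: [0.4788, -0.0488, 0.3026]
tool_rot: [-1.258, -1.13, 1.13]
wrist_force: [-1.0, 1.0, 0.2]
finger_gap: 1.001
```

```bash
python3 st.py
```

```text
1.6 [-1.2600e-01  2.1110e-01  1.9401e+00 -5.0000e-04  9.8980e-01 -1.5898e+00] [ 0.4788 -0.0488  0.3026] [-1.   1.   0.2] 1.00135990988758
[[ 0.106  0.001 -0.994]
 [ 0.994 -0.     0.106]
 [-0.    -1.    -0.001]]
```

Request:
{"api": "apply_moves", "payload": {"targets": [{"xyz": [0.347,-0.842,-0.4],"rotation": [0,0,0.16],"fingers": 0},{"xyz": [0.347,-0.842,-0.4],"rotation": [0,0,0.16],"fingers": 0},{"xyz": [0.347,-0.842,-0.4],"rotation": [0,0,0.16],"fingers": 0},{"xyz": [0.347,-0.842,-0.4],"rotation": [0,0,0.16],"fingers": 0},{"xyz": [0.347,-0.842,-0.4],"rotation": [0,0,0.16],"fingers": 0},{"xyz": [0.347,-0.842,-0.4],"rotation": [0,0,0.16],"fingers": 0}]}}

```text
time: 2.2
tcp_pos: [0.565, -0.2602, 0.1993]
tool_rot: [-1.219, -1.19, 1.192]
wrist_force: [0.2, 0.0, 0.5]
finger_gap: 1.003
```

```bash
python3 st.py
python3 - <<'E'
from h import *
s=sense()
for n in("top","side"):
    im=camera(n)[:,:,::-1]; cv2.imwrite(f"pics/{n}1.png",im); print(proj(n,s['tcp_pos']))
crop(cv2.imread("pics/top1.png"),270,140,370,215,8,"pics/e.png")
crop(cv2.imread("pics/side1.png"),210,160,330,270,6,"pics/f.png")
import json
d=[json.loads(l) for l in open('log.txt')]
d.append([[1.19601334,.423707060,1.63060875,0,1.08859621,-.0189942686],[0.21753613,0.58550275,0.30201707],0])
def f(p,q):
    a1,z0,L2,L3,a3=p
    return np.array([a1+L2*np.sin(q[1])+L3*np.sin(q[1]+q[2])+a3*np.cos(q[1]+q[2]), z0+L2*np.cos(q[1])+L3*np.cos(q[1]+q[2])-a3*np.sin(q[1]+q[2])])
r=lambda p: np.concatenate([f(p,q)-[np.hypot(*t[:2]),t[2]] for q,t,_ in d])
o=least_squares(r,[0,.1,.45,.45,0]); print(o.x,o.fun.round(4))
E
```

```text
2.2 [-4.5040e-01  5.4740e-01  1.7006e+00 -8.0000e-04  8.9570e-01 -1.9965e+00] [ 0.565  -0.2602  0.1993] [0.2 0.  0.5] 1.0034800387486034
[[ 0.024 -0.002 -1.   ]
 [ 1.     0.     0.024]
 [ 0.    -1.     0.002]]
[[330.09997148 174.81110938]]
[[296.79891463 191.672701  ]]
[-3.08252552e-05  8.41087951e-02  5.62078446e-01  4.85315484e-01
  7.76928761e-02] [ 0.0003 -0.     -0.     -0.0001 -0.0003 -0.      0.      0.0001  0.
  0.0001]
```

View pics/e.png

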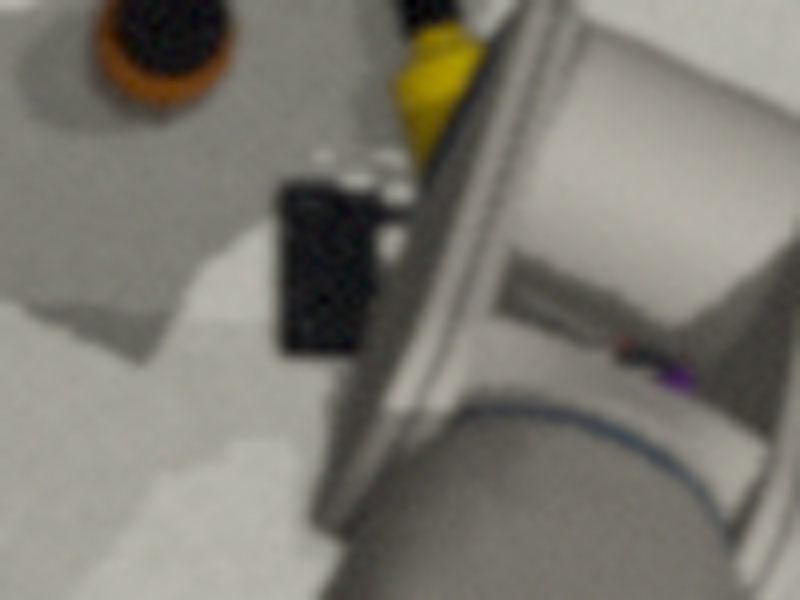

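View pics/f.png

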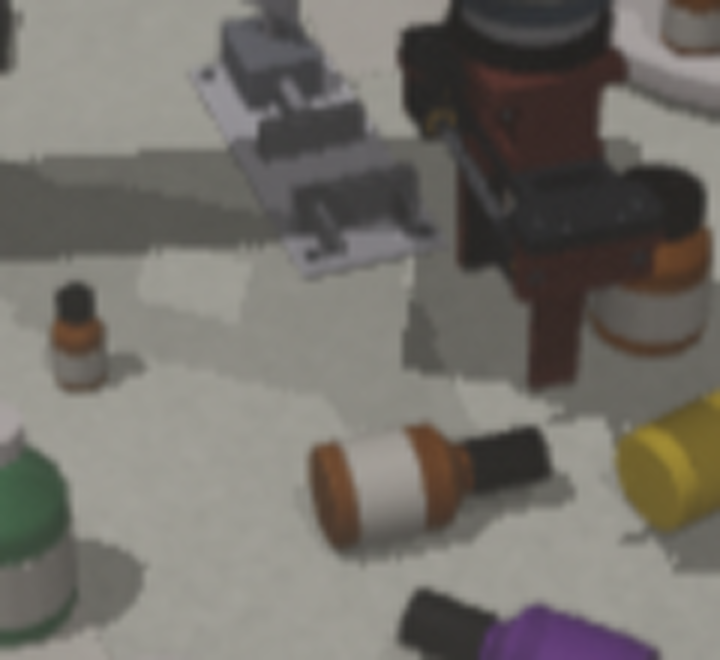

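Request:
{"api": "apply_moves", "payload": {"targets": [{"xyz": [0.1,0,-0.1],"rotation": [0,0.833,0],"fingers": 0},{"xyz": [0.1,0,-0.1],"rotation": [0,0.833,0],"fingers": 0},{"xyz": [0.1,0,-0.1],"rotation": [0,0.833,0],"fingers": 0},{"xyz": [0.1,0,-0.1],"rotation": [0,0.833,0],"fingers": 0},{"xyz": [0.1,0,-0.1],"rotation": [0,0.833,0],"fingers": 0}]}}

```text
time: 2.8
tcp_pos: [0.5898, -0.2549, 0.1777]
tool_rot: [-0.897, -0.87, 1.373]
wrist_force: [-0.9, 0.0, 0.3]
finger_gap: 0.998
```

```bash
python3 st.py
cat > kin.py <<'E'
from h import *
from scipy.spatial.transform import Rotation as R
import json
L2,L3,A3,Z0=.562078,.485315,.077693,.084109
def fk(q,dt,s4=1):
    q=np.asarray(q); b=R.from_euler('z',q[0])
    t=q[1]; u=q[1]+q[2]
    w=np.array([L2*np.sin(t)+L3*np.sin(u)+A3*np.cos(u),0,Z0+dt+L2*np.cos(t)+L3*np.cos(u)-A3*np.sin(u)])
    F=(b*R.from_euler('y',u)*R.from_euler('z',s4*q[3])*R.from_euler('y',q[4])*R.from_euler('z',q[5])).as_matrix()
    return b.apply(w)+dt*F[:,2], np.c_[-F[:,0],F[:,2],F[:,1]], b.apply(w)
E
python3 - <<'E'
from kin import *
d=[json.loads(l) for l in open('log.txt')]
q,t,rv=d[-1]
o=least_squares(lambda p: fk(q,p[0])[0]-t,[.3]); print(o.x,o.fun); print(fk(q,o.x[0])[1].round(3))
E
```

```text
2.8 [-0.3718  0.7398  1.4434 -0.1567  1.3675 -1.86  ] [ 0.5898 -0.2549  0.1777] [-0.9  0.   0.3] 0.9978158514585184
[[ 0.017 -0.42  -0.908]
 [ 1.    -0.     0.019]
 [-0.008 -0.908  0.42 ]]
[0.21871769] [-0.00016638 -0.01091496 -0.0008072 ]
[[ 0.017 -0.42  -0.908]
 [ 1.    -0.     0.019]
 [-0.008 -0.908  0.42 ]]
```

```bash
cat > kin.py <<'E'
from h import *
from scipy.spatial.transform import Rotation as R
import json
def fk(q,p):
    L2,L3,A3,d1,dt,e1,a1,ex=p
    q=np.asarray(q); b=R.from_euler('z',q[0]); t=q[1]; u=t+q[2]
    w=b.apply([a1+L2*np.sin(t)+L3*np.sin(u)+A3*np.cos(u),e1,d1+L2*np.cos(t)+L3*np.cos(u)-A3*np.sin(u)])
    G=b*R.from_euler('y',u)*R.from_euler('z',q[3])*R.from_euler('y',q[4])
    F=(G*R.from_euler('z',q[5])).as_matrix()
    return w+dt*F[:,2]+G.apply([ex,0,0]), np.c_[-F[:,0],F[:,2],F[:,1]], w
def data():
    d=[json.loads(l) for l in open('log.txt')]
    d.append([[1.19601334,.423707060,1.63060875,0,1.08859621,-.0189942686],[0.21753613,0.58550275,0.30201707],[-1.35752492, -0.94243922,  0.94424891]])
    return d
def fit():
    d=data(); x0=np.array([.56,.485,.078,.3,.22,.012,0,0])
    r=lambda p: np.r_[np.concatenate([fk(q,p)[0]-t for q,t,_ in d]),(p-x0)*1e-4]
    o=least_squares(r,x0); return o.x,np.abs(o.fun[:-8]).max()
E
python3 - <<'E'
from kin import *
p,e=fit(); print(p.round(4),e)
np.save('kin.npy',p)
E
```

```text
[ 0.5631  0.4849  0.0775  0.3124  0.2296  0.0119 -0.     -0.    ] 7.609128185315228e-07
```

```bash
cat >> kin.py <<'E'
LO=np.array([-3,-.9,.09,-1.31,.11,-2.54]); HI=np.array([3,2.11,2.58,4.45,2.69,2.54])
def ik(T,Rm,q0):
    p=np.load('kin.npy')
    def r(q):
        t,M,_=fk(q,p); return np.r_[(t-T)*10,(M-Rm).ravel()]
    o=least_squares(r,np.clip(q0,LO+1e-3,HI-1e-3),bounds=(LO,HI)); return o.x,np.abs(o.fun).max()
E
python3 - <<'E'
from kin import *
p=np.load('kin.npy'); q=data()[-2][0]
bay=np.load('jig.npy'); 
a=np.radians(25)
Rp=np.c_[[0,1,0],[-np.sin(a),0,-np.cos(a)],np.cross([0,1,0],[-np.sin(a),0,-np.cos(a)])]
for phi in (0,30,45,60,90,110,-45,-90):
    Rf=(R.from_euler('z',phi,degrees=True)*R.from_euler('y',-90,degrees=True)).as_matrix()@Rp
    G=np.array([bay[0],bay[1],.103]); T=G-.061*Rf[:,1]
    best=[]
    for q0 in (q,[0,.3,1.8,1.5,1.2,-1.],[0,.3,1.8,3,1,0],[-.4,.7,1.5,1,1,1],[-.3,.5,1.6,-1,1.2,-2]):
        x,e=ik(T,Rf,q0)
        if e<1e-4: best.append(x)
    for b in best: print(phi,b.round(2),"wrist",fk(b,p)[2].round(3))
E
```

```text
0 [0.01 0.79 2.39 3.15 1.17 1.57] wrist [0.305 0.015 0.226]
0 [0.01 0.79 2.39 3.15 1.17 1.57] wrist [0.305 0.015 0.226]
30 [-0.36  0.77  2.28  2.22  1.08  1.65] wrist [ 0.34  -0.117  0.226]
30 [-0.36  0.77  2.28  2.22  1.08  1.65] wrist [ 0.34  -0.117  0.226]
45 [-0.45  0.77  2.16  1.8   1.07  1.8 ] wrist [ 0.382 -0.171  0.226]
45 [-0.45  0.77  2.16  1.8   1.07  1.8 ] wrist [ 0.382 -0.171  0.226]
60 [-0.48  0.79  2.02  1.46  1.15  1.94] wrist [ 0.437 -0.213  0.226]
60 [-0.48  0.79  2.02  1.46  1.15  1.94] wrist [ 0.437 -0.213  0.226]
90 [-0.43  0.86  1.72  0.99  1.41  2.08] wrist [ 0.568 -0.248  0.226]
90 [-0.43  0.86  1.72  0.99  1.41  2.08] wrist [ 0.568 -0.248  0.226]
110 [-0.36  0.93  1.53  0.76  1.62  2.07] wrist [ 0.658 -0.232  0.226]
110 [-0.36  0.93  1.53  0.76  1.62  2.07] wrist [ 0.658 -0.232  0.226]
-90 [ 0.44  0.87  1.69 -0.98  1.43  1.05] wrist [0.568 0.278 0.226]
-90 [ 0.44  0.87  1.69 -0.98  1.43  1.05] wrist [0.568 0.278 0.226]
-90 [ 0.44  0.87  1.69 -0.98  1.43  1.05] wrist [0.568 0.278 0.226]
-90 [ 0.44  0.87  1.69 -0.98  1.43  1.05] wrist [0.568 0.278 0.226]
```

Request:
{"api": "apply_moves", "payload": {"targets": [{"xyz": [0,0,0],"rotation": [-0.4226,0,-0.9063],"fingers": 0},{"xyz": [0,0,0],"rotation": [-0.4226,0,-0.9063],"fingers": 0},{"xyz": [0,0,0],"rotation": [-0.4226,0,-0.9063],"fingers": 0},{"xyz": [0,0,0],"rotation": [-0.4226,0,-0.9063],"fingers": 0}]}}

```text
time: 3.2
tcp_pos: [0.5889, -0.2558, 0.1789]
tool_rot: [-1.188, -0.461, 1.056]
wrist_force: [-0.2, -0.0, -0.0]
finger_gap: 1.003
```

```bash
python3 st.py
```

```text
3.2 [-0.3737  0.7374  1.4448 -0.1569  1.3674 -1.3312] [ 0.5889 -0.2558  0.1789] [-0.2 -0.  -0. ] 1.0025045778805708
[[ 0.474 -0.419 -0.774]
 [ 0.853 -0.     0.522]
 [-0.219 -0.908  0.357]]
```

Right direction; continue the half turn.

Request:
{"api": "apply_moves", "payload": {"targets": [{"xyz": [0,0,0],"rotation": [-0.4226,0,-0.9063],"fingers": 0},{"xyz": [0,0,0],"rotation": [-0.4226,0,-0.9063],"fingers": 0},{"xyz": [0,0,0],"rotation": [-0.4226,0,-0.9063],"fingers": 0},{"xyz": [0,0,0],"rotation": [-0.4226,0,-0.9063],"fingers": 0}]}}

```text
time: 3.6
tcp_pos: [0.5889, -0.2559, 0.1789]
tool_rot: [-1.405, -0.051, 0.704]
wrist_force: [0.0, -0.1, 0.4]
finger_gap: 1.005
```

Request:
{"api": "apply_moves", "payload": {"targets": [{"xyz": [0,0,0],"rotation": [-0.4226,0,-0.9063],"fingers": 0},{"xyz": [0,0,0],"rotation": [-0.4226,0,-0.9063],"fingers": 0},{"xyz": [0,0,0],"rotation": [-0.4226,0,-0.9063],"fingers": 0},{"xyz": [0,0,0],"rotation": [-0.4226,0,-0.9063],"fingers": 0}]}}

```text
time: 4.0
tcp_pos: [0.5889, -0.2559, 0.179]
tool_rot: [-1.55, 0.359, 0.319]
wrist_force: [-0.1, 0.1, 0.6]
finger_gap: 1.002
```

Request:
{"api": "apply_moves", "payload": {"targets": [{"xyz": [0,0,0],"rotation": [-0.4226,0,-0.9063],"fingers": 0},{"xyz": [0,0,0],"rotation": [-0.4226,0,-0.9063],"fingers": 0},{"xyz": [0,0,0],"rotation": [-0.4226,0,-0.9063],"fingers": 0},{"xyz": [0,0,0],"rotation": [-0.4226,0,-0.9063],"fingers": 0}]}}

```text
time: 4.4
tcp_pos: [0.5889, -0.2559, 0.179]
tool_rot: [-1.621, 0.765, -0.095]
wrist_force: [0.4, -0.5, -0.2]
finger_gap: 0.999
```

Request:
{"api": "apply_moves", "payload": {"targets": [{"xyz": [0,0,0],"rotation": [-0.4226,0,-0.9063],"fingers": 0},{"xyz": [0,0,0],"rotation": [-0.4226,0,-0.9063],"fingers": 0},{"xyz": [0,0,0],"rotation": [-0.4226,0,-0.9063],"fingers": 0},{"xyz": [0,0,0],"rotation": [-0.4226,0,-0.9063],"fingers": 0}]}}

```text
time: 4.8
tcp_pos: [0.5889, -0.2559, 0.1789]
tool_rot: [-1.612, 1.161, -0.535]
wrist_force: [0.5, -0.0, 0.3]
finger_gap: 0.998
```

Request:
{"api": "apply_moves", "payload": {"targets": [{"xyz": [0,0,0],"rotation": [-0.4226,0,-0.9063],"fingers": 0},{"xyz": [0,0,0],"rotation": [-0.4226,0,-0.9063],"fingers": 0},{"xyz": [0,0,0],"rotation": [-0.4226,0,-0.9063],"fingers": 0},{"xyz": [0,0,0],"rotation": [-0.4226,0,-0.9063],"fingers": 0},{"xyz": [0,0,0],"rotation": [-0.4226,0,-0.9063],"fingers": 0}]}}

```text
time: 5.3
tcp_pos: [0.589, -0.2559, 0.1789]
tool_rot: [-1.515, 1.536, -0.992]
wrist_force: [-0.3, 0.3, -0.3]
finger_gap: 1.001
```

```bash
python3 st.py
python3 - <<'E'
from kin import *
p=np.load('kin.npy'); s=sense(); q=s['joint_pos']; bay=np.load('jig.npy')
a=np.radians(25); x=[0.0,-1,0]; d=[-np.sin(a),0,-np.cos(a)]
Rp=np.c_[x,d,np.cross(x,d)]
from scipy.spatial.transform import Slerp
Rf=(R.from_euler('z',90,degrees=True)*R.from_euler('y',-90,degrees=True)).as_matrix()@Rp
print("rotvec pick->place deg",np.degrees(R.from_matrix(Rf@Rp.T).as_rotvec()))
T0=np.array([.564,-.2563,.2])-.061*Rp[:,1]; T1=np.array([bay[0],bay[1],.2])-.061*Rf[:,1]
sl=Slerp([0,1],R.from_matrix([Rp,Rf]))
for t in np.linspace(0,1,9):
    q,e=ik(T0+(T1-T0)*t,sl(t).as_matrix(),q); print(q.round(2),e)
E
```

```text
5.3 [-0.3737  0.7379  1.444  -0.1571  1.3686  1.2821] [ 0.589  -0.2559  0.1789] [-0.3  0.3 -0.3] 1.0011544413376294
[[-0.019 -0.42   0.907]
 [-1.    -0.    -0.021]
 [ 0.009 -0.908 -0.42 ]]
rotvec pick->place deg [ 69.2820323 -69.2820323  69.2820323]
[-0.37  0.65  1.41 -0.16  1.49  1.24] 1.3322676295501878e-14
[-0.38  0.6   1.49 -0.03  1.36  1.02] 3.6637359812630166e-14
[-0.4   0.56  1.57  0.13  1.25  0.76] 2.4580337765200966e-13
[-0.42  0.54  1.63  0.3   1.19  0.47] 5.867251129387796e-13
[-0.44  0.53  1.68  0.48  1.17  0.16] 1.2390088954816747e-12
[-0.45  0.55  1.72  0.65  1.2  -0.14] 3.05089287166993e-12
[-0.46  0.59  1.74  0.8   1.27 -0.43] 2.836619827917275e-12
[-0.45  0.64  1.74  0.9   1.38 -0.7 ] 9.381384558082573e-13
[-0.43  0.7   1.73  0.97  1.5  -0.94] 2.6645352591003757e-13
```

Request:
{"api": "apply_moves", "payload": {"targets": [{"xyz": [0,0,-0.382],"rotation": [0,0,0],"fingers": 0},{"xyz": [0,0,-0.382],"rotation": [0,0,0],"fingers": 0},{"xyz": [0,0,-0.382],"rotation": [0,0,0],"fingers": 0},{"xyz": [0,0,-0.382],"rotation": [0,0,0],"fingers": 0}]}}

```text
time: 5.7
tcp_pos: [0.589, -0.2559, 0.0821]
tool_rot: [-1.517, 1.537, -0.987]
wrist_force: [-0.9, 0.0, -0.3]
finger_gap: 1.002
```

```bash
python3 st.py
python3 - <<'E'
from h import *
for n in("top","side"):
    im=camera(n)[:,:,::-1]; cv2.imwrite(f"pics/{n}2.png",im)
crop(cv2.imread("pics/top2.png"),290,140,360,215,8,"pics/e2.png")
crop(cv2.imread("pics/side2.png"),230,180,330,270,7,"pics/f2.png")
E
```

```text
5.7 [-0.3735  0.8672  1.4512 -0.1634  1.2374  1.3024] [ 0.589  -0.2559  0.0821] [-0.9  0.  -0.3] 1.0017718765953463
[[-0.017 -0.423  0.906]
 [-1.     0.001 -0.019]
 [ 0.007 -0.906 -0.423]]
```

View pics/e2.png

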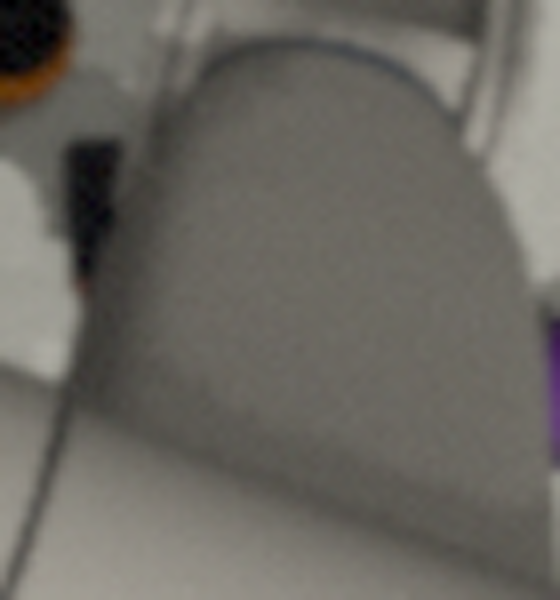

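View pics/f2.png

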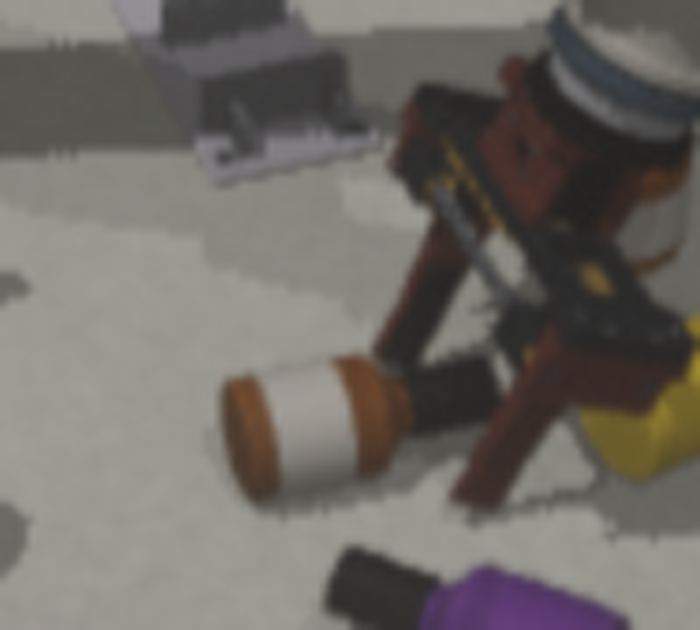

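Request:
{"api": "apply_moves", "payload": {"targets": [{"xyz": [0,0,0],"rotation": [0,0,0],"fingers": 1},{"xyz": [0,0,0],"rotation": [0,0,0],"fingers": 1},{"xyz": [0,0,0],"rotation": [0,0,0],"fingers": 1},{"xyz": [0,0,0],"rotation": [0,0,0],"fingers": 1},{"xyz": [0,0,0],"rotation": [0,0,0],"fingers": 1},{"xyz": [0,0,0],"rotation": [0,0,0],"fingers": 1}], "newtons": 35}}

```text
time: 6.4
tcp_pos: [0.5897, -0.2561, 0.0821]
tool_rot: [-1.517, 1.537, -0.989]
wrist_force: [-1.1, -1.0, -0.8]
finger_gap: 0.49
```

Request:
{"api": "apply_moves", "payload": {"targets": [{"xyz": [0,0,0],"rotation": [0,0,0],"fingers": 1},{"xyz": [0,0,0],"rotation": [0,0,0],"fingers": 1},{"xyz": [0,0,0],"rotation": [0,0,0],"fingers": 1},{"xyz": [0,0,0],"rotation": [0,0,0],"fingers": 1}], "newtons": 35}}

```text
time: 6.8
tcp_pos: [0.5897, -0.2561, 0.0821]
tool_rot: [-1.517, 1.538, -0.988]
wrist_force: [0.7, -0.1, 0.3]
finger_gap: 0.336
```

Request:
{"api": "apply_moves", "payload": {"targets": [{"xyz": [0,0,0.1],"rotation": [0,0,0],"fingers": 1},{"xyz": [0,0,0.25],"rotation": [0,0,0],"fingers": 1},{"xyz": [0,0,0.4],"rotation": [0,0,0],"fingers": 1},{"xyz": [0,0,0.55],"rotation": [0,0,0],"fingers": 1},{"xyz": [0,0,0.7],"rotation": [0,0,0],"fingers": 1}]}}

```text
time: 7.3
tcp_pos: [0.5895, -0.256, 0.2583]
tool_rot: [-1.517, 1.538, -0.988]
wrist_force: [0.1, -0.4, -1.8]
finger_gap: 0.331
```

```bash
python3 st.py
python3 - <<'E'
from h import *
for n in("side",):
    im=camera(n)[:,:,::-1]; cv2.imwrite(f"pics/{n}3.png",im)
crop(cv2.imread("pics/side3.png"),200,120,340,270,5,"pics/f3.png")
E
```

```text
7.3 [-0.3733  0.6482  1.4081 -0.1551  1.4961  1.262 ] [ 0.5895 -0.256   0.2583] [ 0.1 -0.4 -1.8] 0.33119780160364576
[[-0.019 -0.423  0.906]
 [-1.     0.    -0.021]
 [ 0.009 -0.906 -0.423]]
```

View pics/f3.png

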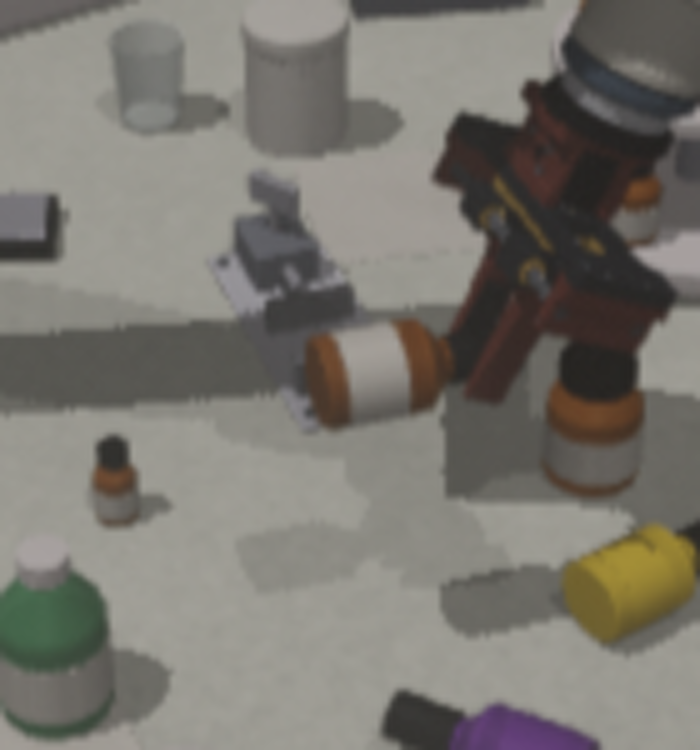

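Request:
{"api": "apply_moves", "payload": {"targets": [{"xyz": [-0.0215,0.216,0],"rotation": [0.5774,-0.5774,0.5774],"fingers": 1},{"xyz": [-0.0215,0.216,0],"rotation": [0.5774,-0.5774,0.5774],"fingers": 1},{"xyz": [-0.0215,0.216,0],"rotation": [0.5774,-0.5774,0.5774],"fingers": 1},{"xyz": [-0.0215,0.216,0],"rotation": [0.5774,-0.5774,0.5774],"fingers": 1}]}}

```text
time: 7.75
tcp_pos: [0.5839, -0.2019, 0.2574]
tool_rot: [-1.271, 1.14, -0.731]
wrist_force: [-0.5, -0.7, -1.9]
finger_gap: 0.332
```

Request:
{"api": "apply_moves", "payload": {"targets": [{"xyz": [-0.0215,0.216,0],"rotation": [0.5774,-0.5774,0.5774],"fingers": 1},{"xyz": [-0.0215,0.216,0],"rotation": [0.5774,-0.5774,0.5774],"fingers": 1},{"xyz": [-0.0215,0.216,0],"rotation": [0.5774,-0.5774,0.5774],"fingers": 1},{"xyz": [-0.0215,0.216,0],"rotation": [0.5774,-0.5774,0.5774],"fingers": 1}]}}

```text
time: 8.15
tcp_pos: [0.5784, -0.1481, 0.2569]
tool_rot: [-1.007, 0.758, -0.482]
wrist_force: [-1.3, -0.2, -2.5]
finger_gap: 0.337
```

Request:
{"api": "apply_moves", "payload": {"targets": [{"xyz": [-0.0215,0.216,0],"rotation": [0.5774,-0.5774,0.5774],"fingers": 1},{"xyz": [-0.0215,0.216,0],"rotation": [0.5774,-0.5774,0.5774],"fingers": 1},{"xyz": [-0.0215,0.216,0],"rotation": [0.5774,-0.5774,0.5774],"fingers": 1},{"xyz": [-0.0215,0.216,0],"rotation": [0.5774,-0.5774,0.5774],"fingers": 1}]}}

```text
time: 8.55
tcp_pos: [0.5731, -0.0942, 0.2565]
tool_rot: [-0.727, 0.384, -0.24]
wrist_force: [0.2, -0.1, -2.2]
finger_gap: 0.336
```

Request:
{"api": "apply_moves", "payload": {"targets": [{"xyz": [-0.0215,0.216,0],"rotation": [0.5774,-0.5774,0.5774],"fingers": 1},{"xyz": [-0.0215,0.216,0],"rotation": [0.5774,-0.5774,0.5774],"fingers": 1},{"xyz": [-0.0215,0.216,0],"rotation": [0.5774,-0.5774,0.5774],"fingers": 1},{"xyz": [-0.0215,0.216,0],"rotation": [0.5774,-0.5774,0.5774],"fingers": 1},{"xyz": [-0.0215,0.216,0],"rotation": [0.5774,-0.5774,0.5774],"fingers": 1}]}}

```text
time: 9.05
tcp_pos: [0.5681, -0.0404, 0.2557]
tool_rot: [-0.436, 0.022, -0.004]
wrist_force: [0.1, -0.2, -2.0]
finger_gap: 0.339
```

```bash
python3 st.py
python3 - <<'E'
from h import *
for n in("top","side"):
    im=camera(n)[:,:,::-1]; cv2.imwrite(f"pics/{n}4.png",im)
crop(cv2.imread("pics/top4.png"),190,120,330,250,5,"pics/e4.png")
crop(cv2.imread("pics/side4.png"),200,60,340,220,5,"pics/f4.png")
E
```

```text
9.05 [-0.4315  0.6564  1.7286  0.9682  1.5243 -0.8744] [ 0.5681 -0.0404  0.2557] [ 0.1 -0.2 -2. ] 0.3392283568798416
[[ 1.    -0.001  0.022]
 [-0.009  0.906  0.422]
 [-0.02  -0.422  0.906]]
```

View pics/e4.png

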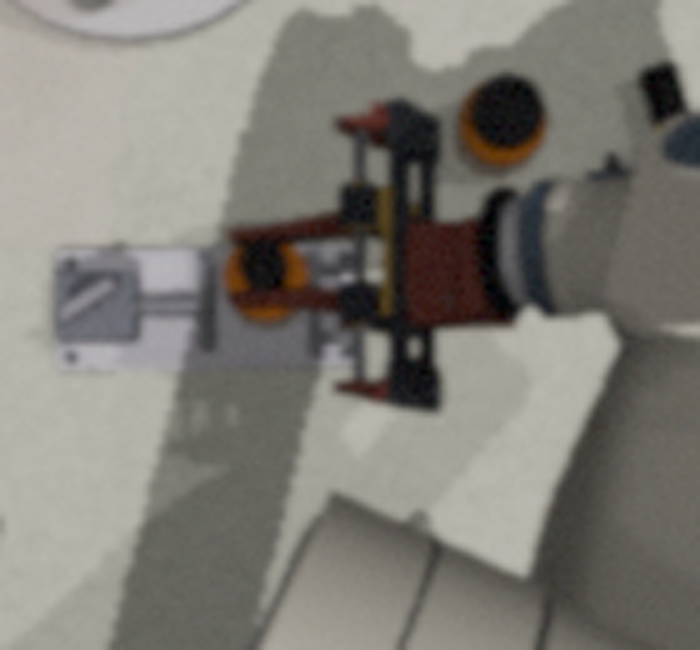

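View pics/f4.png

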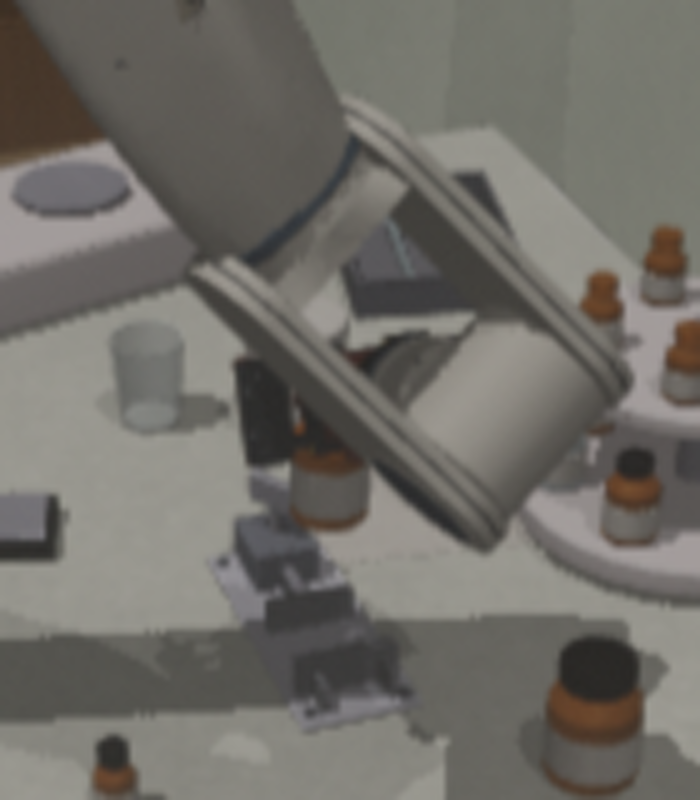

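Request:
{"api": "apply_moves", "payload": {"targets": [{"xyz": [0,0.024,-0.323],"rotation": [0,-0.038,0],"fingers": 1},{"xyz": [0,0.024,-0.323],"rotation": [0,-0.038,0],"fingers": 1},{"xyz": [0,0.024,-0.323],"rotation": [0,-0.038,0],"fingers": 1},{"xyz": [0,0.024,-0.323],"rotation": [0,-0.038,0],"fingers": 1}]}}

```text
time: 9.55
tcp_pos: [0.5683, -0.0341, 0.1771]
tool_rot: [-0.436, 0.002, -0.009]
wrist_force: [0.1, -0.7, -0.4]
finger_gap: 0.336
```

```bash
python3 st.py
cat > bot.py <<'E'
from ov import *
def botl(n,base,ax=(0,0,1),col=(0,255,255)):
    ax=np.array(ax,float); ax/=np.linalg.norm(ax); s=np.cross(ax,[0,1,0]); s/=np.linalg.norm(s); v=np.cross(ax,s); t=np.linspace(0,2*np.pi,40)
    return [(proj(n,np.array(base)+ax*h/1000+r/1000*(np.cos(t)[:,None]*s+np.sin(t)[:,None]*v)),col) for h,r in((0,27),(62,27),(76,15),(118,15))]
E
python3 - <<'E'
from bot import *
s=sense(); p=np.load("jig.npy")
G=s['tcp_pos']+.061*__import__('scipy.spatial.transform',fromlist=['R']).Rotation.from_rotvec(s['tool_rot']).as_matrix()[:,1]
b=G-[0,0,.097]; print("G",G,"base",b)
for n in("top","side"):
    im=camera(n)[:,:,::-1]; cv2.imwrite(f"pics/{n}5.png",im)
crop(cv2.imread("pics/top5.png"),190,150,290,210,8,"pics/e5.png",jiglines("top",p,2.18)+botl("top",b))
crop(cv2.imread("pics/side5.png"),230,110,310,210,8,"pics/f5.png",jiglines("side",p,2.18)+botl("side",b))
E
```

```text
9.55 [-0.4234  0.7792  1.7388  0.9915  1.4405 -1.0018] [ 0.5683 -0.0341  0.1771] [ 0.1 -0.7 -0.4] 0.3361301642113754
[[ 1.     0.008  0.004]
 [-0.009  0.906  0.422]
 [ 0.    -0.422  0.906]]
G [0.56885075 0.02119383 0.15135001] base [0.56885075 0.02119383 0.05435001]
```

View pics/e5.png

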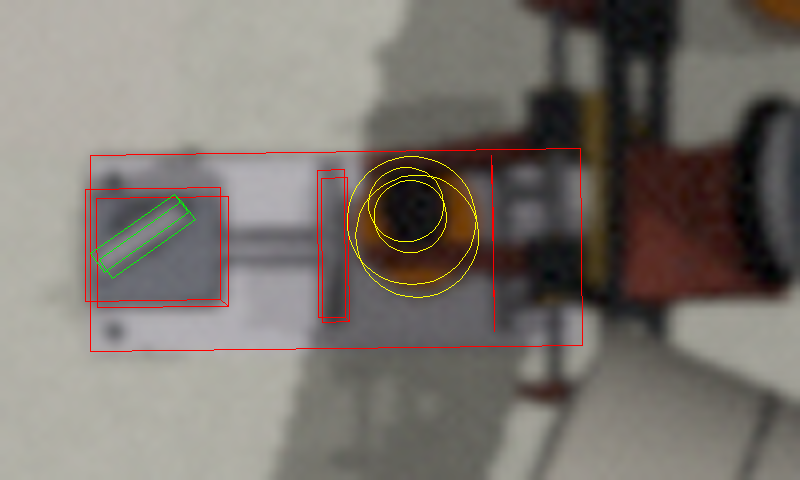

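View pics/f5.png

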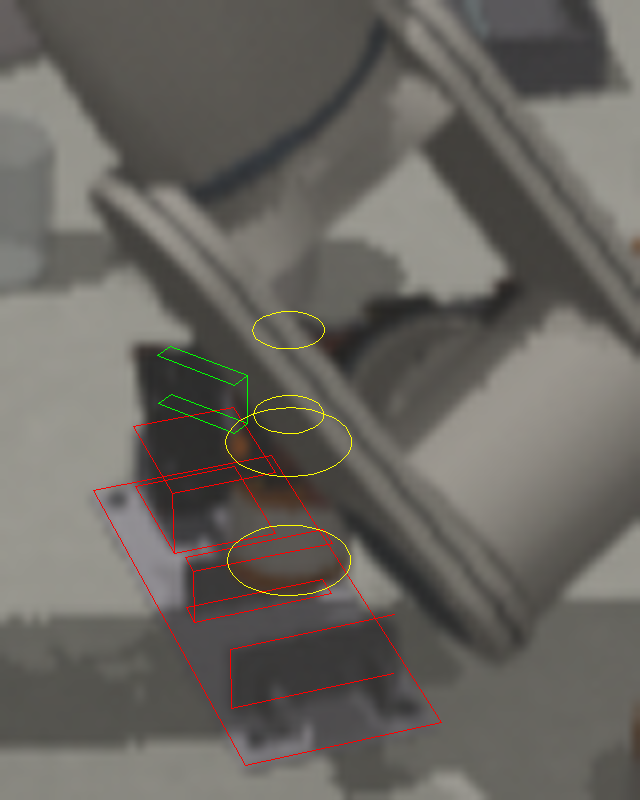

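Run:
```python
from bot import *
im=cv2.imread("pics/top5.png")
crop(im,225,160,265,195,18,"pics/e6.png")
b=np.array([0.56885075,0.02119383,0.05435001])
c=cv2.imread("pics/e6.png")
for pts,col in botl("top",b)[1:2]+botl("top",b)[3:]:
    q=((pts-[225,160]+.5)*18-.5).round().astype(int); cv2.polylines(c,[q.reshape(-1,1,2)],True,col,1); print(q.mean(0))
cv2.imwrite("pics/e6.png",c)
s=cv2.imread("pics/side5.png"); crop(s,250,150,285,190,16,"pics/f6.png",botl("side",b))
```

```text
[295.75  318.975]
[283.2   281.875]
```

View pics/e6.png

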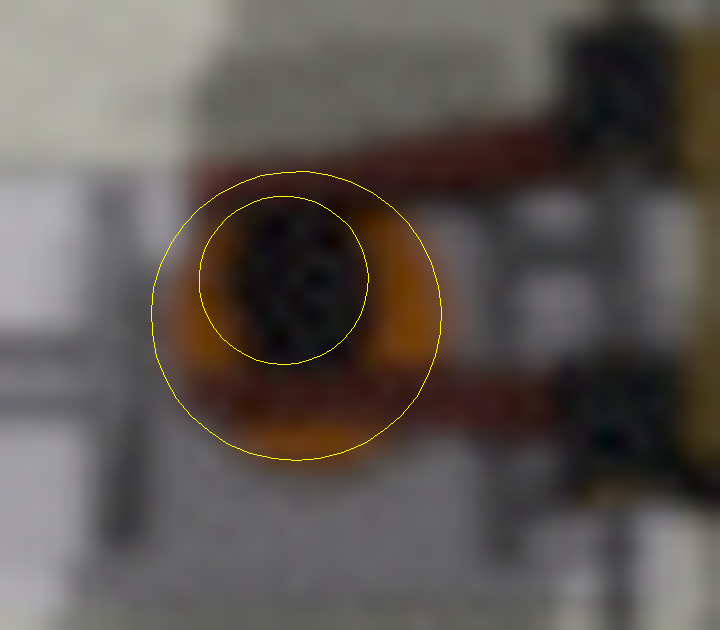

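View pics/f6.png

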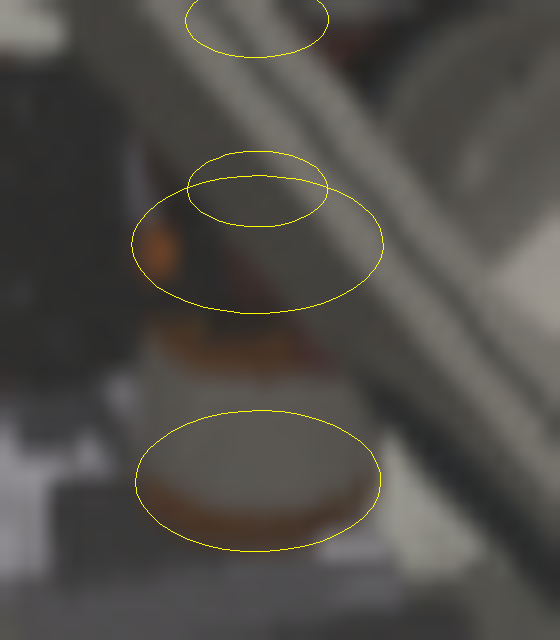

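```bash
cat >> fit.py <<'E'
F=lambda c: full(c,235,145,9)
# side-only, more features: fence top corners, jaw top-front corners, plate corners
pts=np.array([[-45,-67,6],[45,-67,6],[-45,157,6],[-38,-27,6],[33,26.2+6*2.18,34],[-33,26.2+6*2.18,34]])/1000
obs=F([[235,550],[447,500],[68,245],[215,487],[323,300],[172,328]])
o=least_squares(lambda p:(proj("side",jigpts(*p,pts))-obs).ravel(),[.566,.016,0.]); print("side only",o.x,o.fun.round(1))
o=least_squares(lambda p:(proj("top",jigpts(*p,plate))-top).ravel(),[.566,.016,0.]); print("top only",o.x,o.fun.round(1))
E
python3 fit.py
```

```text
jig [0.56828735 0.01508549 0.00780347] 0.9113515095740183 [ 0.2 -0.2  0.1 -0.3  0.3  0.2  0.6 -0.2 -0.4 -0.5  0.5 -0.3 -0.9 -0.9]
wing [array([0.55056542, 0.15678222, 0.086     ]), array([0.57690493, 0.1198517 , 0.086     ])] mid expected [[0.56731973 0.13908172 0.086     ]]
theta 2.182535012989517
side only [0.56745341 0.01240594 0.00219993] [-0.5 -0.   0.5  0.2 -0.7 -0.6 -0.1 -0.2  0.7  0.   0.1  0.4]
top only [0.56806078 0.01615705 0.01077587] [-0.1  0.  -0.2 -0.1 -0.1  0.3  0.4 -0.2]
```

Request:
{"api": "apply_moves", "payload": {"targets": [{"xyz": [0,0.004,-0.04],"rotation": [0,0,0],"fingers": 1},{"xyz": [0,0.004,-0.08],"rotation": [0,0,0],"fingers": 1},{"xyz": [0,0.004,-0.12],"rotation": [0,0,0],"fingers": 1},{"xyz": [0,0.004,-0.16],"rotation": [0,0,0],"fingers": 1},{"xyz": [0,0.004,-0.16],"rotation": [0,0,0],"fingers": 1}]}}

```text
time: 10.15
tcp_pos: [0.5676, -0.0329, 0.1347]
tool_rot: [-0.436, 0.003, -0.008]
wrist_force: [-0.2, -0.4, -1.2]
finger_gap: 0.333
```

```bash
python3 st.py
python3 - <<'E'
from bot import *
s=sense(); p=np.load("jig.npy")
G=s['tcp_pos']+.061*__import__('scipy.spatial.transform',fromlist=['R']).Rotation.from_rotvec(s['tool_rot']).as_matrix()[:,1]
b=G-[0,0,.097]; print("G",G,"base",b)
for n in("top","side"):
    im=camera(n)[:,:,::-1]; cv2.imwrite(f"pics/{n}7.png",im)
crop(cv2.imread("pics/top7.png"),220,150,270,200,14,"pics/e7.png")
crop(cv2.imread("pics/side7.png"),240,140,300,210,10,"pics/f7.png")
E
```

```text
10.15 [-0.4222  0.8508  1.7313  0.9998  1.4061 -1.0544] [ 0.5676 -0.0329  0.1347] [-0.2 -0.4 -1.2] 0.3331627963746138
[[ 1.     0.007  0.005]
 [-0.009  0.907  0.422]
 [-0.001 -0.422  0.907]]
G [0.56800364 0.02235896 0.10896421] base [0.56800364 0.02235896 0.01196421]
```

View pics/e7.png

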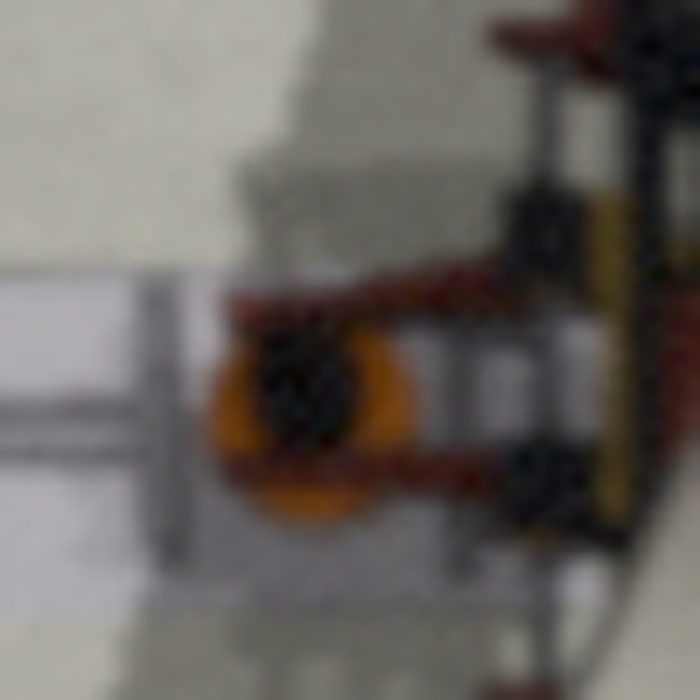

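View pics/f7.png

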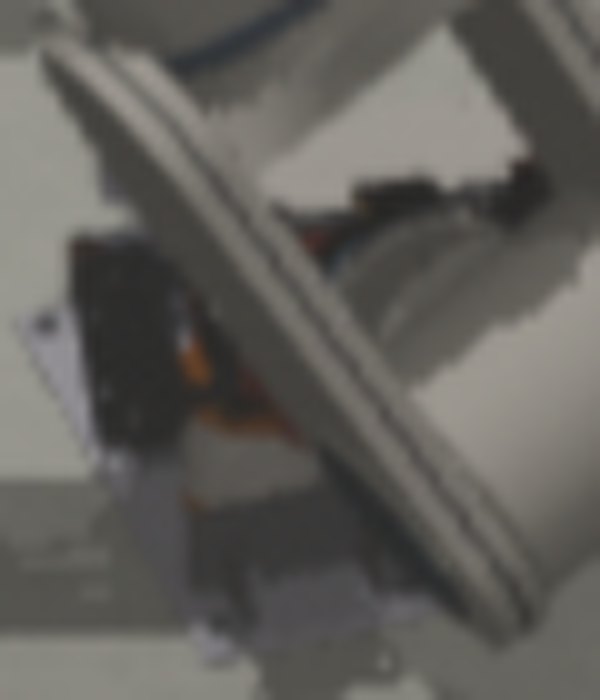

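Request:
{"api": "apply_moves", "payload": {"targets": [{"xyz": [0,0,-0.01],"rotation": [0,0,0],"fingers": 1},{"xyz": [0,0,-0.016],"rotation": [0,0,0],"fingers": 1},{"xyz": [0,0,-0.02],"rotation": [0,0,0],"fingers": 1},{"xyz": [0,0,-0.02],"rotation": [0,0,0],"fingers": 1}]}}

```text
time: 10.65
tcp_pos: [0.5682, -0.0331, 0.1315]
tool_rot: [-0.436, 0.0, -0.009]
wrist_force: [-0.6, -1.0, -1.8]
finger_gap: 0.334
```

Run:
```python
from bot import *
im=cv2.imread("pics/top7.png"); p=np.load("jig.npy")
crop(im,220,150,270,200,14,"pics/e8.png",botl("top",[.568,.0195,.012])+jiglines("top",[.5681,.0162,.0108],2.18)[:3])
```

```text
(no output)
```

View pics/e8.png

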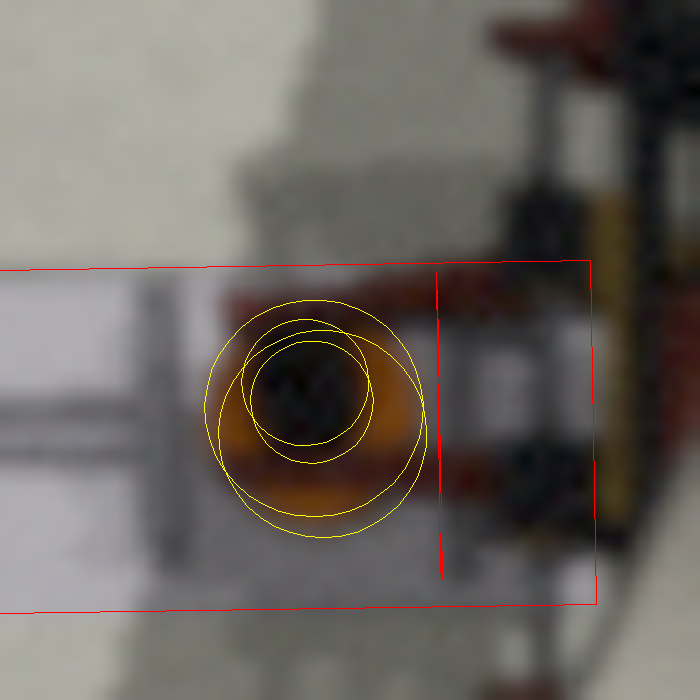

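Request:
{"api": "apply_moves", "payload": {"targets": [{"xyz": [0,0,-0.004],"rotation": [0,0,0],"fingers": 1},{"xyz": [0,0,-0.008],"rotation": [0,0,0],"fingers": 1},{"xyz": [0,0,-0.008],"rotation": [0,0,0],"fingers": 1}]}}

```text
time: 10.95
tcp_pos: [0.5682, -0.0331, 0.1299]
tool_rot: [-0.435, 0.0, -0.009]
wrist_force: [-1.1, -0.4, 3.7]
finger_gap: 0.337
```

Request:
{"api": "apply_moves", "payload": {"targets": [{"xyz": [0,0,-0.004],"rotation": [0,0,0],"fingers": 1},{"xyz": [0,0,-0.004],"rotation": [0,0,0],"fingers": 1}]}}

```text
time: 11.15
tcp_pos: [0.5682, -0.0329, 0.1297]
tool_rot: [-0.433, -0.0, -0.008]
wrist_force: [-3.0, -0.6, 8.4]
finger_gap: 0.332
```

Request:
{"api": "apply_moves", "payload": {"targets": [{"xyz": [0,0,0.004],"rotation": [0,0,0],"fingers": 0.6},{"xyz": [0,0,0.004],"rotation": [0,0,0],"fingers": 0.4},{"xyz": [0,0,0.004],"rotation": [0,0,0],"fingers": 0.3},{"xyz": [0,0,0.004],"rotation": [0,0,0],"fingers": 0.3}]}}

```text
time: 11.55
tcp_pos: [0.5682, -0.0332, 0.1293]
tool_rot: [-0.437, 0.001, -0.009]
wrist_force: [0.6, 0.7, 0.5]
finger_gap: 0.631
```

```bash
python3 st.py
python3 - <<'E'
from bot import *
for n in("top","side"):
    im=camera(n)[:,:,::-1]; cv2.imwrite(f"pics/{n}8.png",im)
crop(cv2.imread("pics/top8.png"),220,150,270,200,14,"pics/e9.png",botl("top",[.568,.0195,.006]))
E
```

```text
11.55 [-0.4221  0.8601  1.7287  1.0013  1.4011 -1.0624] [ 0.5682 -0.0332  0.1293] [0.6 0.7 0.5] 0.6307506065481391
[[ 1.     0.008  0.003]
 [-0.009  0.906  0.423]
 [ 0.001 -0.423  0.906]]
```

View pics/e9.png

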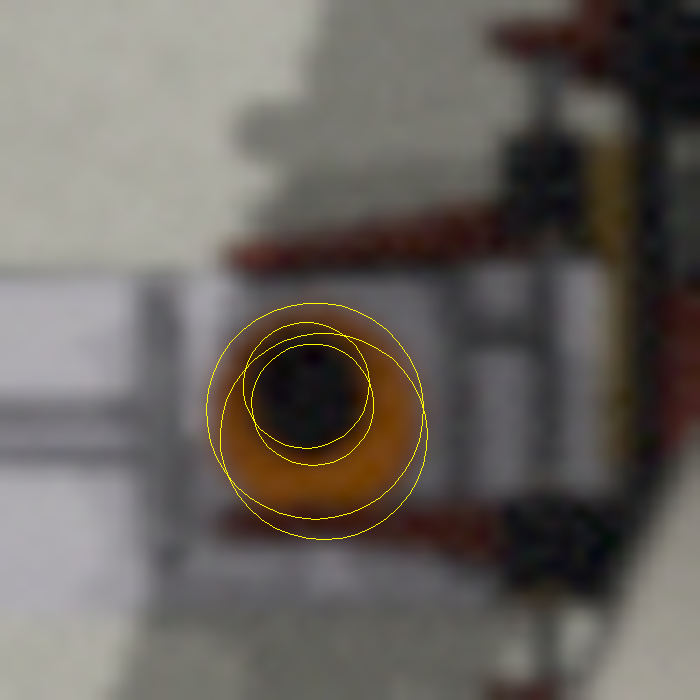

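Request:
{"api": "apply_moves", "payload": {"targets": [{"xyz": [0,-0.12,0.056],"rotation": [0,0,0],"fingers": 0.3},{"xyz": [0,-0.24,0.112],"rotation": [0,0,0],"fingers": 0.3},{"xyz": [0,-0.36,0.168],"rotation": [0,0,0],"fingers": 0.3},{"xyz": [0,-0.36,0.4],"rotation": [0,0,0],"fingers": 0},{"xyz": [0,-0.36,0.7],"rotation": [0,0,0],"fingers": 0},{"xyz": [0,-0.36,0.7],"rotation": [0,0,0],"fingers": 0}]}}

```text
time: 12.25
tcp_pos: [0.5685, -0.1237, 0.3073]
tool_rot: [-0.437, -0.001, -0.01]
wrist_force: [0.3, 0.1, 0.2]
finger_gap: 0.935
```

```bash
python3 st.py
python3 - <<'E'
from bot import *
for n in("top","side"):
    im=camera(n)[:,:,::-1]; cv2.imwrite(f"pics/{n}9.png",im)
crop(cv2.imread("pics/top9.png"),195,150,275,210,10,"pics/e10.png",jiglines("top",[.5681,.0162,.0108],2.18))
crop(cv2.imread("pics/side9.png"),210,100,320,210,7,"pics/f10.png")
E
```

```text
12.25 [-0.5482  0.6221  1.6296  0.8976  1.6648 -0.8397] [ 0.5685 -0.1237  0.3073] [0.3 0.1 0.2] 0.9352849989187895
[[ 1.     0.01   0.001]
 [-0.009  0.906  0.423]
 [ 0.003 -0.423  0.906]]
```

View pics/e10.png

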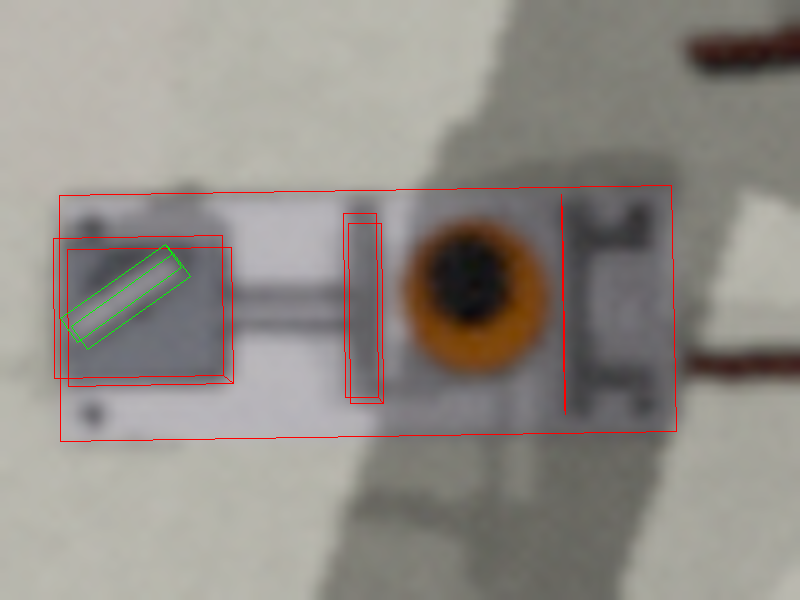

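View pics/f10.png

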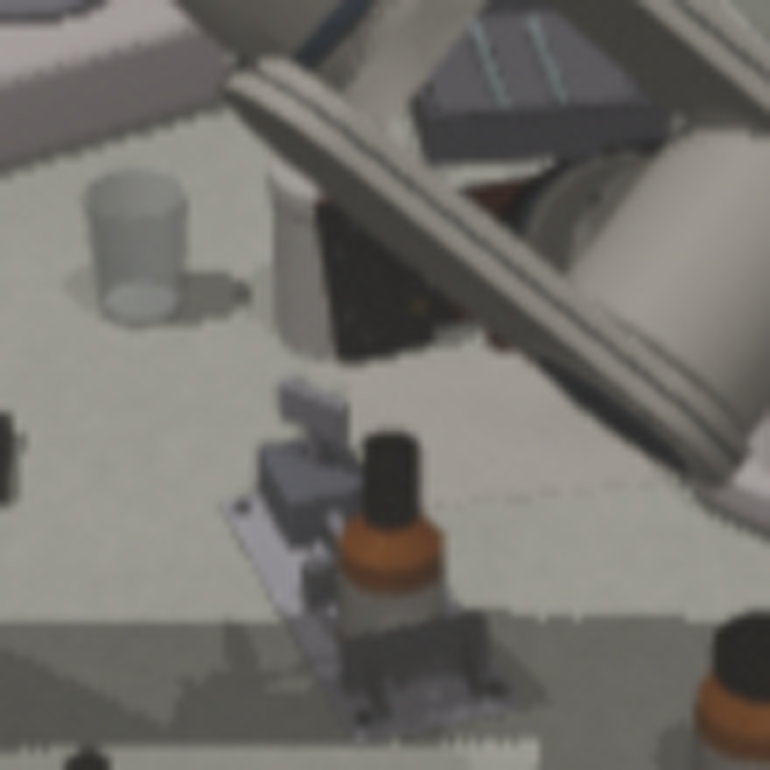

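Run:
```python
from bot import *
im=cv2.imread("pics/top9.png")
h=cv2.cvtColor(im,cv2.COLOR_BGR2HSV)
roi=np.zeros(im.shape[:2],bool); roi[165:195,230:255]=1
m=roi&(h[:,:,0]<20)&(h[:,:,1]>90)|(roi&(im.max(2)<70)); ys,xs=np.nonzero(m)
print("mask bbox",xs.min(),xs.max(),ys.min(),ys.max(),"centroid",xs.mean(),ys.mean(),m.sum())
def sil(b):
    k=8; M=np.zeros((384*1,512*1),np.uint8); M=np.zeros((60*k,60*k),np.uint8)
    for l in botl("top",b): cv2.fillPoly(M,[((l[0]-[215,150]+.5)*k-.5).round().astype(int)],255)
    hull=[np.concatenate([botl("top",b)[i][0] for i in (0,1)])]
    cv2.fillPoly(M,[cv2.convexHull(((hull[0]-[215,150]+.5)*k-.5).astype(np.float32)).astype(int)],255)
    y,x=np.nonzero(M); return np.array([(x.mean()+.5)/k-.5+215,(y.mean()+.5)/k-.5+150]),(M>0).sum()/k/k
print(sil([.568,.0195,.006]))
from scipy.optimize import fsolve
o=least_squares(lambda p:sil([p[0],p[1],.006])[0]-[xs.mean(),ys.mean()],[.568,.0195],diff_step=.01); print(o.x,o.fun)
b=[o.x[0],o.x[1],.006]
crop(im,195,150,275,210,10,"pics/e11.png",botl("top",b)); crop(cv2.imread("pics/side9.png"),240,150,290,210,10,"pics/f11.png",botl("side",b)+jiglines("side",[.5681,.0162,.0108],2.18))
```

```text
mask bbox 235 254 172 187 centroid 242.8279569892473 179.05376344086022 186
(array([242.19016581, 179.51373672]), np.float64(213.203125))
[0.56960201 0.01723552] [-0.00144403  0.00081022]
```

View pics/e11.png

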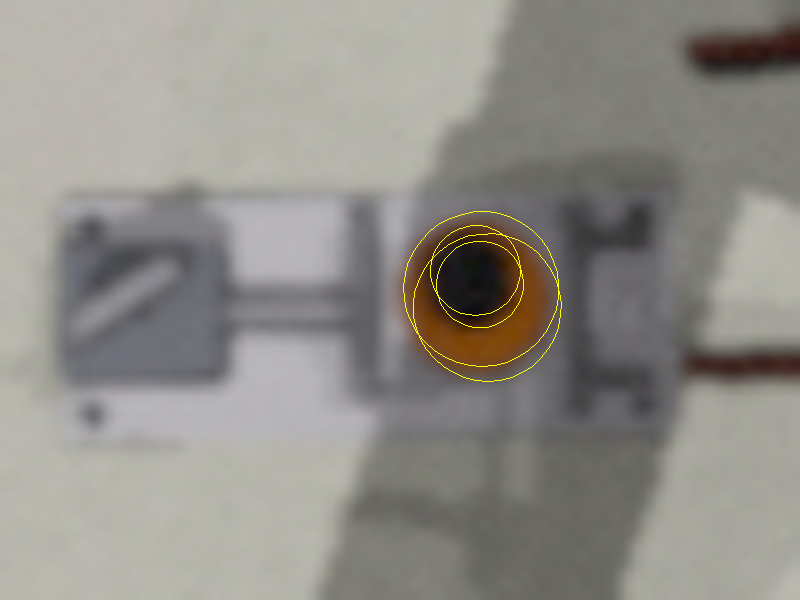

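View pics/f11.png

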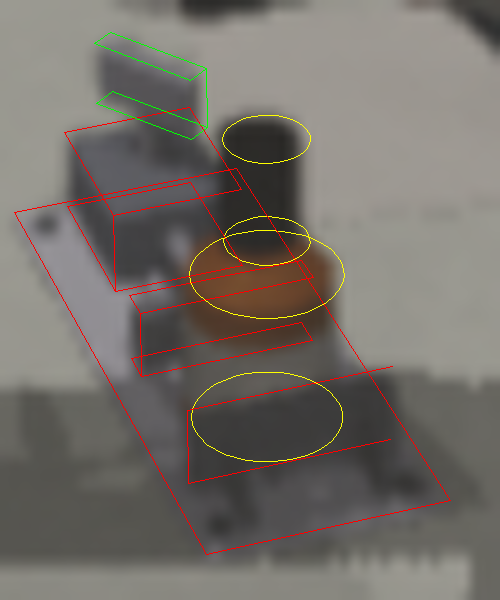

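Run:
```python
from kin import *
s=sense(); Rn=R.from_rotvec(s['tool_rot']); print(s['tcp_pos'])
def tgt(deg):
    c,n=np.cos(np.radians(deg)),np.sin(np.radians(deg)); x=np.array([c,n,0]);d=np.array([0,0,-1.]); return np.c_[x,d,np.cross(x,d)]
Rt=R.from_matrix(tgt(35.5)); v=(Rt*Rn.inv()).as_rotvec(); print(np.degrees(v),np.degrees(np.linalg.norm(v)),np.degrees(v)/30/3)
from scipy.spatial.transform import Slerp
sl=Slerp([0,1],R.concatenate([Rn,Rt])); q=s['joint_pos']; T0=s['tcp_pos']; T1=np.array([.567,.141,.3])
for t in np.linspace(0,1,7):
    q,e=ik(T0+(T1-T0)*t,sl(t).as_matrix(),q); print(q.round(2),e)
for yaw in (35,-30,-95): q,e=ik([.567,.141,.137],tgt(yaw),q); print(yaw,q.round(2),e)
```

```text
[ 0.56935441 -0.123881    0.30907073]
[-62.87549823 -19.35228766  31.75403322] 73.04901054121706 [-0.69861665 -0.21502542  0.35282259]
[-0.55  0.62  1.63  0.9   1.66 -0.84] 1.8118839761882555e-12
[-0.45  0.55  1.66  0.79  1.53 -0.86] 4.85722573273506e-15
[-0.34  0.48  1.69  0.68  1.4  -0.84] 1.416922135177856e-14
[-0.21  0.43  1.72  0.56  1.28 -0.79] 3.1279145940033004e-13
[-0.07  0.39  1.73  0.4   1.17 -0.69] 7.669392898534966e-12
[ 0.07  0.37  1.73  0.21  1.09 -0.56] 6.909806060662049e-11
[ 0.22  0.37  1.72  0.    1.05 -0.4 ] 1.517980185994361e-10
35 [ 0.22  0.6   1.81 -0.    0.74 -0.39] 1.098328107207523e-12
-30 [0.22 0.6  1.81 0.   0.74 0.75] 1.4364224240376433e-13
-95 [ 0.22  0.6   1.81 -0.    0.74  1.88] 1.1102230246251565e-15
```

Request:
{"api": "apply_moves", "payload": {"targets": [{"xyz": [-0.003,0.353,0],"rotation": [-0.6986,-0.215,0.3528],"fingers": 0},{"xyz": [-0.003,0.353,0],"rotation": [-0.6986,-0.215,0.3528],"fingers": 0},{"xyz": [-0.003,0.353,0],"rotation": [-0.6986,-0.215,0.3528],"fingers": 0}]}}

```text
time: 12.65
tcp_pos: [0.5664, -0.0317, 0.3037]
tool_rot: [-0.803, -0.156, 0.156]
wrist_force: [-1.4, -0.2, -0.3]
finger_gap: 1.001
```

Request:
{"api": "apply_moves", "payload": {"targets": [{"xyz": [-0.003,0.353,0],"rotation": [-0.6986,-0.215,0.3528],"fingers": 0},{"xyz": [-0.003,0.353,0],"rotation": [-0.6986,-0.215,0.3528],"fingers": 0},{"xyz": [-0.003,0.353,0],"rotation": [-0.6986,-0.215,0.3528],"fingers": 0}]}}

```text
time: 12.95
tcp_pos: [0.5659, 0.057, 0.3041]
tool_rot: [-1.163, -0.318, 0.32]
wrist_force: [0.3, -1.0, -0.7]
finger_gap: 1.0
```

Request:
{"api": "apply_moves", "payload": {"targets": [{"xyz": [-0.003,0.353,0],"rotation": [-0.6986,-0.215,0.3528],"fingers": 0},{"xyz": [-0.003,0.353,0],"rotation": [-0.6986,-0.215,0.3528],"fingers": 0},{"xyz": [-0.003,0.353,0],"rotation": [-0.6986,-0.215,0.3528],"fingers": 0},{"xyz": [-0.003,0.353,0],"rotation": [-0.6986,-0.215,0.3528],"fingers": 0}]}}

```text
time: 13.35
tcp_pos: [0.5649, 0.1443, 0.3037]
tool_rot: [-1.515, -0.481, 0.489]
wrist_force: [0.1, 0.5, 0.1]
finger_gap: 1.001
```

```bash
python3 st.py
python3 - <<'E'
from bot import *
for n in("top","side"):
    im=camera(n)[:,:,::-1]; cv2.imwrite(f"pics/{n}12.png",im)
crop(cv2.imread("pics/top12.png"),180,140,280,215,8,"pics/e12.png")
crop(cv2.imread("pics/side12.png"),210,60,310,200,6,"pics/f12.png")
E
```

```text
13.35 [ 2.2950e-01  3.6270e-01  1.7213e+00  4.0000e-04  1.0631e+00 -3.8990e-01] [0.5649 0.1443 0.3037] [0.1 0.5 0.1] 1.0012939956336389
[[ 0.814 -0.005 -0.58 ]
 [ 0.58  -0.001  0.814]
 [-0.005 -1.     0.002]]
```

View pics/e12.png

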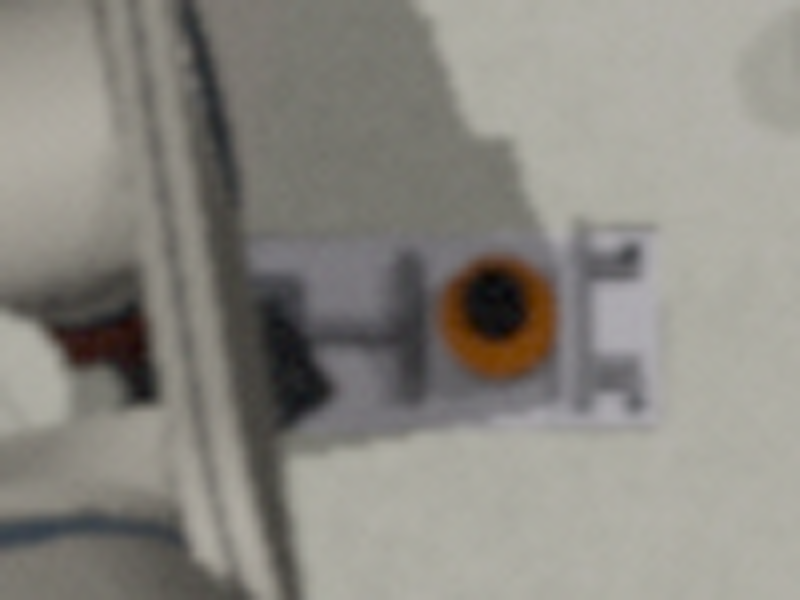

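View pics/f12.png

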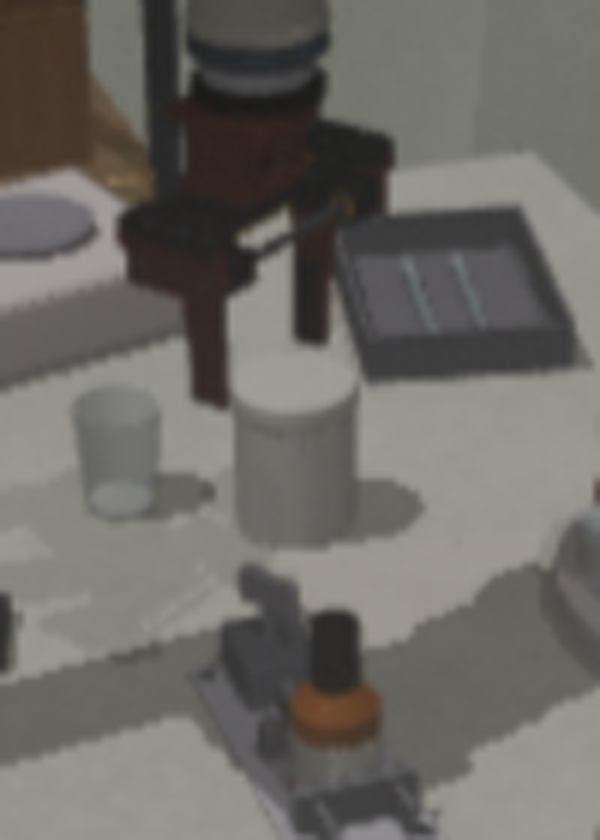

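Request:
{"api": "apply_moves", "payload": {"targets": [{"xyz": [0.008,-0.013,-0.2],"rotation": [0,0,0],"fingers": 0},{"xyz": [0.008,-0.013,-0.35],"rotation": [0,0,0],"fingers": 0},{"xyz": [0.008,-0.013,-0.45],"rotation": [0,0,0],"fingers": 0},{"xyz": [0.008,-0.013,-0.45],"rotation": [0,0,0],"fingers": 0}]}}

```text
time: 13.85
tcp_pos: [0.5659, 0.1359, 0.1879]
tool_rot: [-1.513, -0.467, 0.486]
wrist_force: [-0.9, -0.3, 0.3]
finger_gap: 1.005
```

```bash
python3 st.py
python3 - <<'E'
from bot import *
for n in("side",):
    im=camera(n)[:,:,::-1]; cv2.imwrite(f"pics/{n}13.png",im)
s=sense(); M=__import__('scipy.spatial.transform',fromlist=['R']).Rotation.from_rotvec(s['tool_rot']).as_matrix()
L=[]
for y in(.061,.08):
  L.append((proj("side",[s['tcp_pos']+M@[x,y,0] for x in(-.044,.044)]),(0,255,255)))
crop(cv2.imread("pics/side13.png"),220,80,300,180,8,"pics/f13.png",L)
E
```

```text
13.85 [ 0.2139  0.5179  1.7926  0.0046  0.8436 -0.3978] [0.5659 0.1359 0.1879] [-0.9 -0.3  0.3] 1.0051831439948897
[[ 0.82  -0.013 -0.572]
 [ 0.572  0.001  0.82 ]
 [-0.01  -1.     0.008]]
```

View pics/f13.png

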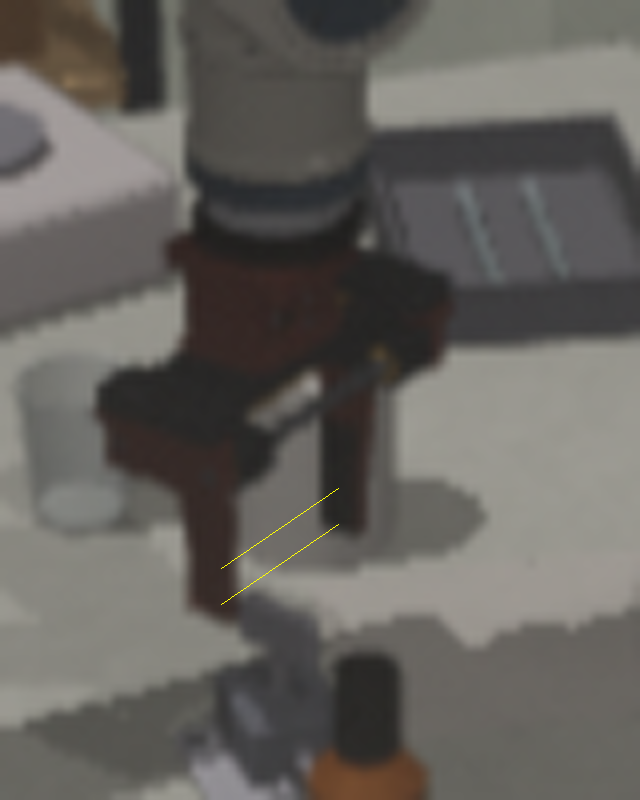

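```bash
python3 st.py
```

```text
13.9 [ 0.2144  0.5153  1.7904  0.0041  0.845  -0.3976] [0.5672 0.1364 0.1901] [0.  0.6 0.4] 0.997682707605566
[[ 0.82  -0.009 -0.572]
 [ 0.572  0.001  0.82 ]
 [-0.007 -1.     0.006]]
```

Request:
{"api": "apply_moves", "payload": {"targets": [{"xyz": [0,0.018,-0.1],"rotation": [0,-0.016,0],"fingers": 0},{"xyz": [0,0.018,-0.212],"rotation": [0,-0.016,0],"fingers": 0},{"xyz": [0,0.018,-0.212],"rotation": [0,-0.016,0],"fingers": 0.4},{"xyz": [0,0.018,-0.212],"rotation": [0,-0.016,0],"fingers": 0.6},{"xyz": [0,0.018,-0.212],"rotation": [0,-0.016,0],"fingers": 0.6},{"xyz": [0,0.018,-0.212],"rotation": [0,-0.016,0],"fingers": 0.6},{"xyz": [0,0.018,-0.212],"rotation": [0,-0.016,0],"fingers": 0.6}], "newtons": 4}}

```text
time: 14.6
tcp_pos: [0.5685, 0.1429, 0.1401]
tool_rot: [-1.518, -0.485, 0.475]
wrist_force: [-0.1, -0.1, -0.1]
finger_gap: 0.578
```

```bash
python3 st.py
python3 - <<'E'
from bot import *
for n in("side","top"):
    im=camera(n)[:,:,::-1]; cv2.imwrite(f"pics/{n}14.png",im)
crop(cv2.imread("pics/side14.png"),225,110,290,180,11,"pics/f14.png")
E
```

```text
14.6 [ 2.2610e-01  5.9210e-01  1.8077e+00 -1.0000e-04  7.3600e-01 -3.8670e-01] [0.5685 0.1429 0.1401] [-0.1 -0.1 -0.1] 0.5781584695142036
[[ 0.818  0.006 -0.575]
 [ 0.575  0.001  0.818]
 [ 0.005 -1.    -0.002]]
```

View pics/f14.png

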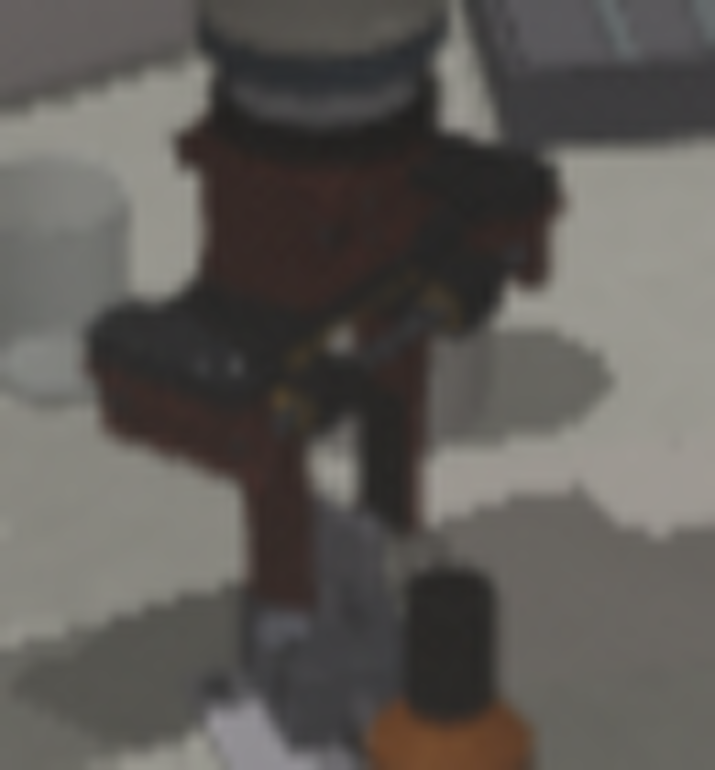

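Request:
{"api": "apply_moves", "payload": {"targets": [{"xyz": [0,0,0],"rotation": [0,0,0],"fingers": 1},{"xyz": [0,0,0],"rotation": [0,0,0],"fingers": 1},{"xyz": [0,0,0],"rotation": [0,0,0],"fingers": 1},{"xyz": [0,0,0],"rotation": [0,0,0],"fingers": 1},{"xyz": [0,0,0],"rotation": [0,0,0],"fingers": 1}], "newtons": 4}}

```text
time: 15.2
tcp_pos: [0.5663, 0.1419, 0.1386]
tool_rot: [-1.518, -0.48, 0.481]
wrist_force: [-5.5, -5.4, 7.3]
finger_gap: 0.118
```

```bash
python3 st.py; python3 -c "
from bench import *
print(sense()['moment'])"
```

```text
15.2 [ 2.256e-01  5.937e-01  1.810e+00 -1.800e-03  7.387e-01 -3.865e-01] [0.5663 0.1419 0.1386] [-5.5 -5.4  7.3] 0.11817236594836028
[[ 0.818 -0.    -0.576]
 [ 0.576 -0.001  0.818]
 [-0.001 -1.    -0.001]]
[-1.06771132  0.90733865 -0.0504544 ]
```

Request:
{"api": "apply_moves", "payload": {"targets": [{"xyz": [-0.004,-0.003,0],"rotation": [0,0,0],"fingers": 1},{"xyz": [-0.004,-0.003,0],"rotation": [0,0,0],"fingers": 1},{"xyz": [-0.004,-0.003,0],"rotation": [0,0,0],"fingers": 1}]}}

```text
time: 15.5
tcp_pos: [0.5662, 0.1417, 0.1387]
tool_rot: [-1.518, -0.482, 0.479]
wrist_force: [-4.4, -2.9, 1.8]
finger_gap: 0.121
```

Request:
{"api": "apply_moves", "payload": {"targets": [{"xyz": [-0.004,-0.003,0],"rotation": [0,0,0],"fingers": 1},{"xyz": [-0.004,-0.003,0],"rotation": [0,0,0],"fingers": 1},{"xyz": [-0.004,-0.003,0],"rotation": [0,0,0],"fingers": 1}]}}

```text
time: 15.8
tcp_pos: [0.566, 0.1416, 0.1387]
tool_rot: [-1.517, -0.483, 0.477]
wrist_force: [-1.8, 0.4, -2.9]
finger_gap: 0.117
```

Request:
{"api": "apply_moves", "payload": {"targets": [{"xyz": [-0.001,0,0],"rotation": [0,0,0],"fingers": 1},{"xyz": [-0.001,0,0],"rotation": [0,0,0],"fingers": 1},{"xyz": [0,0,0],"rotation": [0,0,-0.2],"fingers": 1},{"xyz": [0,0,0],"rotation": [0,0,-0.4],"fingers": 1},{"xyz": [0,0,0],"rotation": [0,0,-0.6],"fingers": 1},{"xyz": [0,0,0],"rotation": [0,0,-0.6],"fingers": 1}], "newtons": 25}}

```text
time: 16.4
tcp_pos: [0.5658, 0.1416, 0.1387]
tool_rot: [-1.559, -0.236, 0.231]
wrist_force: [-0.8, 2.5, -5.1]
finger_gap: 0.112
```

```bash
cat > wr.py <<'E'
from kin import *
s=sense(); M=R.from_rotvec(s['tool_rot']).as_matrix(); f=s['wrist_force']
yaw=np.arctan2(M[1,0],M[0,0]); print("t",s['time'],"tcp",s['tcp_pos'].round(4),"yaw deg",np.degrees(yaw).round(2),"F",f.round(1),"F_jaw",(f@M[:,0]).round(1),"F_len",(f@M[:,2]).round(1),"M",s['moment'].round(2),"gap mm",round(s['finger_gap']*88,2),"j6",s['joint_pos'][5].round(2),'tilt',M[:2,1].round(3))
E
python3 wr.py
```

```text
t 16.4 tcp [0.5658 0.1416 0.1387] yaw deg 17.06 F [-0.8  2.5 -5.1] F_jaw -0.0 F_len 2.7 M [ 0.34  0.27 -0.06] gap mm 9.88 j6 -0.07 tilt [ 0.004 -0.   ]
```

Request:
{"api": "apply_moves", "payload": {"targets": [{"xyz": [0,0,0.002],"rotation": [0,0,-0.25],"fingers": 1},{"xyz": [0,0,0.002],"rotation": [0,0,-0.5],"fingers": 1},{"xyz": [0,0,0.002],"rotation": [0,0,-0.75],"fingers": 1},{"xyz": [0,0,0.002],"rotation": [0,0,-1],"fingers": 1},{"xyz": [0,0,0.002],"rotation": [0,0,-1],"fingers": 1}]}}

```text
time: 16.9
tcp_pos: [0.5656, 0.1417, 0.1387]
tool_rot: [-1.565, 0.174, -0.177]
wrist_force: [0.0, 3.6, -11.4]
finger_gap: 0.11
```

```bash
python3 wr.py
```

```text
t 16.9 tcp [0.5656 0.1417 0.1387] yaw deg -12.81 F [  0.    3.6 -11.4] F_jaw -0.8 F_len 3.5 M [ 0.74  0.11 -0.07] gap mm 9.68 j6 0.45 tilt [ 0.002 -0.002]
```

Request:
{"api": "apply_moves", "payload": {"targets": [{"xyz": [0,0.003,-0.003],"rotation": [0,0,-0.25],"fingers": 1},{"xyz": [0,0.003,-0.003],"rotation": [0,0,-0.5],"fingers": 1},{"xyz": [0,0.003,-0.003],"rotation": [0,0,-0.75],"fingers": 1},{"xyz": [0,0.003,-0.003],"rotation": [0,0,-1],"fingers": 1},{"xyz": [0,0.003,-0.003],"rotation": [0,0,-1],"fingers": 1}]}}

```text
time: 17.4
tcp_pos: [0.5655, 0.142, 0.1387]
tool_rot: [-1.495, 0.581, -0.584]
wrist_force: [-2.9, 1.1, -2.1]
finger_gap: 0.113
```

```bash
python3 wr.py
```

```text
t 17.4 tcp [0.5655 0.142  0.1387] yaw deg -42.67 F [-2.9  1.1 -2.1] F_jaw -2.9 F_len -1.2 M [ 0.34  0.63 -0.  ] gap mm 9.94 j6 0.98 tilt [ 0.001 -0.004]
```

Request:
{"api": "apply_moves", "payload": {"targets": [{"xyz": [-0.002,0,0],"rotation": [0,0,-0.25],"fingers": 1},{"xyz": [-0.003,0,0],"rotation": [0,0,-0.5],"fingers": 1},{"xyz": [-0.003,0,0],"rotation": [0,0,-0.75],"fingers": 1},{"xyz": [-0.003,0,0],"rotation": [0,0,-0.9],"fingers": 1},{"xyz": [-0.003,0,0],"rotation": [0,0,-0.9],"fingers": 1}]}}

```text
time: 17.9
tcp_pos: [0.5654, 0.1422, 0.1387]
tool_rot: [-1.36, 0.941, -0.945]
wrist_force: [-0.9, 2.1, -5.8]
finger_gap: 0.11
```

```bash
python3 wr.py
python3 - <<'E'
from bot import *
for n in("side","top"):
    im=camera(n)[:,:,::-1]; cv2.imwrite(f"pics/{n}15.png",im)
a=cv2.imread("pics/side15.png"); crop(a,225,110,290,200,7,"pics/f15.png"); crop(cv2.imread("pics/top15.png"),195,150,275,210,9,"pics/e15.png")
E
```

```text
t 17.9 tcp [0.5654 0.1422 0.1387] yaw deg -69.57 F [-0.9  2.1 -5.8] F_jaw -2.3 F_len -0.0 M [ 0.5   0.2  -0.05] gap mm 9.65 j6 1.45 tilt [ 0.    -0.004]
```

View pics/f15.png

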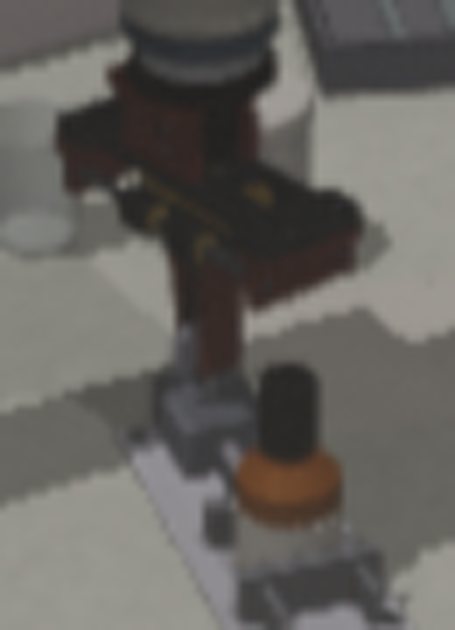

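View pics/e15.png

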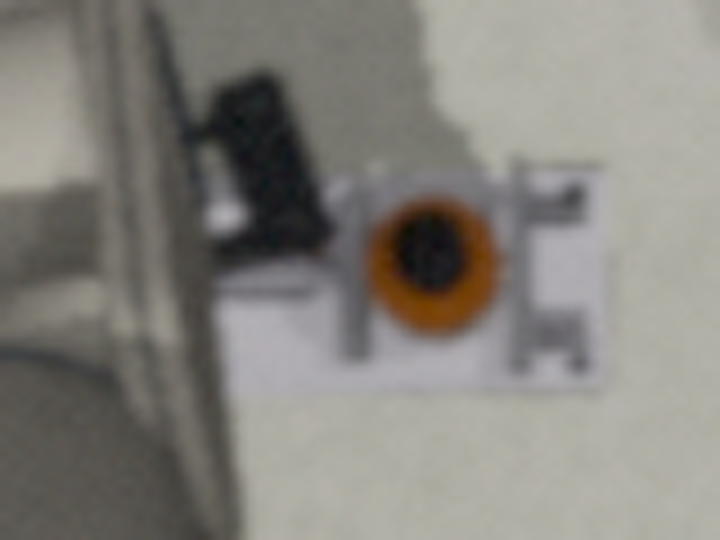

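Request:
{"api": "apply_moves", "payload": {"targets": [{"xyz": [0,0.002,-0.001],"rotation": [0,0,-0.15],"fingers": 1},{"xyz": [0,0.002,-0.001],"rotation": [0,0,-0.3],"fingers": 1},{"xyz": [0,0.002,-0.001],"rotation": [0,0,-0.4],"fingers": 1},{"xyz": [0,0.002,-0.001],"rotation": [0,0,-0.4],"fingers": 1}]}}

```text
time: 18.4
tcp_pos: [0.5654, 0.1424, 0.1387]
tool_rot: [-1.278, 1.1, -1.104]
wrist_force: [0.3, -1.5, -1.5]
finger_gap: 0.115
```

```bash
python3 wr.py
```

```text
t 18.4 tcp [0.5654 0.1424 0.1387] yaw deg -81.68 F [ 0.3 -1.5 -1.5] F_jaw 1.5 F_len 0.1 M [ 0.07  0.24 -0.07] gap mm 10.13 j6 1.66 tilt [-0.001 -0.004]
```

Request:
{"api": "apply_moves", "payload": {"targets": [{"xyz": [0,0,0],"rotation": [0,0,-0.07],"fingers": 1},{"xyz": [0,0,0],"rotation": [0,0,-0.14],"fingers": 1},{"xyz": [0,0,0],"rotation": [0,0,-0.14],"fingers": 1}]}}

```text
time: 18.7
tcp_pos: [0.5654, 0.1424, 0.1387]
tool_rot: [-1.246, 1.155, -1.158]
wrist_force: [-1.3, -1.4, -1.3]
finger_gap: 0.112
```

```bash
python3 wr.py
```

```text
t 18.7 tcp [0.5654 0.1424 0.1387] yaw deg -85.86 F [-1.3 -1.4 -1.3] F_jaw 1.3 F_len -1.4 M [-0.01  0.19  0.02] gap mm 9.88 j6 1.73 tilt [-0.001 -0.004]
```

Request:
{"api": "apply_moves", "payload": {"targets": [{"xyz": [0,0,0],"rotation": [0,0,-0.05],"fingers": 1},{"xyz": [0,0,0],"rotation": [0,0,-0.1],"fingers": 1},{"xyz": [0,0,0],"rotation": [0,0,-0.1],"fingers": 1}]}}

```text
time: 19.0
tcp_pos: [0.5655, 0.1424, 0.1387]
tool_rot: [-1.22, 1.196, -1.2]
wrist_force: [0.3, -3.5, 0.8]
finger_gap: 0.116
```

```bash
python3 wr.py
```

```text
t 19.0 tcp [0.5655 0.1424 0.1387] yaw deg -89.07 F [ 0.3 -3.5  0.8] F_jaw 3.5 F_len 0.3 M [-0.24  0.14  0.18] gap mm 10.2 j6 1.79 tilt [-0.001 -0.004]
```

Request:
{"api": "apply_moves", "payload": {"targets": [{"xyz": [0,0,0],"rotation": [0,0,-0.03],"fingers": 1},{"xyz": [0,0,0],"rotation": [0,0,-0.06],"fingers": 1},{"xyz": [0,0,0],"rotation": [0,0,-0.06],"fingers": 1}]}}

```text
time: 19.3
tcp_pos: [0.5655, 0.1425, 0.1387]
tool_rot: [-1.205, 1.219, -1.223]
wrist_force: [1.0, -4.2, 2.4]
finger_gap: 0.117
```

```bash
python3 wr.py
```

```text
t 19.3 tcp [0.5655 0.1425 0.1387] yaw deg -90.87 F [ 1.  -4.2  2.4] F_jaw 4.2 F_len 1.1 M [-0.52  0.06  0.5 ] gap mm 10.29 j6 1.82 tilt [-0.001 -0.004]
```

```bash
python3 wr.py
python3 - <<'E'
from bot import *
for n in("side","top"):
    im=camera(n)[:,:,::-1]; cv2.imwrite(f"pics/{n}16.png",im)
a=cv2.imread("pics/side16.png"); crop(a,225,110,290,200,7,"pics/f16.png"); crop(cv2.imread("pics/top16.png"),215,155,275,200,12,"pics/e16.png")
E
```

```text
t 19.3 tcp [0.5655 0.1425 0.1387] yaw deg -90.87 F [ 1.  -4.2  2.4] F_jaw 4.2 F_len 1.1 M [-0.52  0.06  0.5 ] gap mm 10.29 j6 1.82 tilt [-0.001 -0.004]
```

View pics/e16.png

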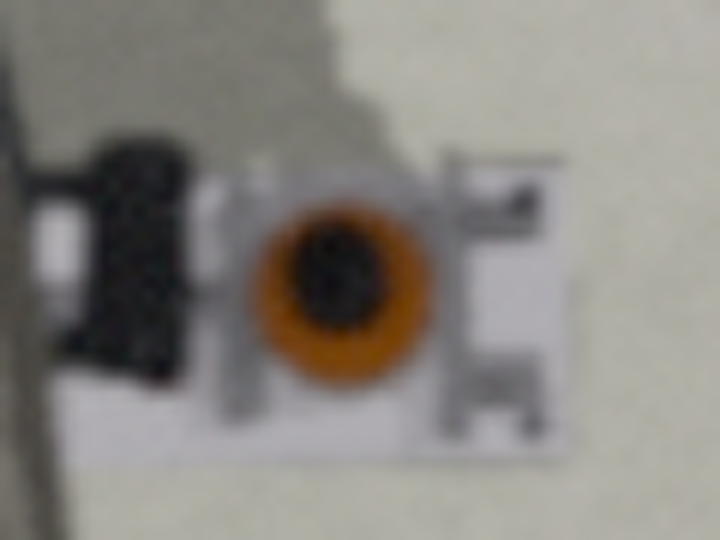

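View pics/f16.png

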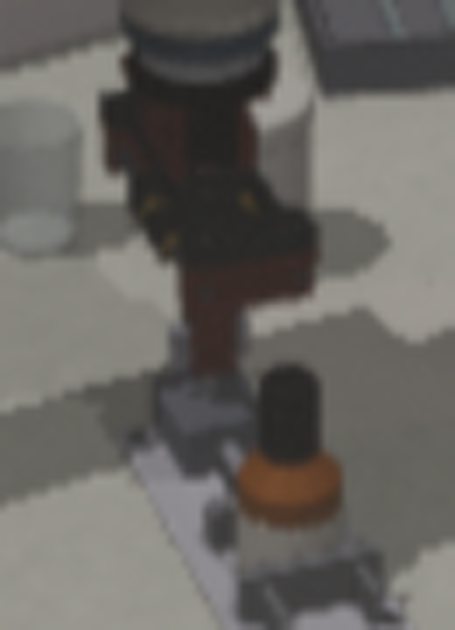

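Request:
{"api": "apply_moves", "payload": {"targets": [{"xyz": [0,-0.002,-0.001],"rotation": [0,0,0.2],"fingers": 1},{"xyz": [0,-0.002,-0.001],"rotation": [0,0,0.45],"fingers": 1},{"xyz": [0,-0.002,-0.001],"rotation": [0,0,0.7],"fingers": 1},{"xyz": [0,-0.002,-0.001],"rotation": [0,0,1],"fingers": 1},{"xyz": [0,-0.002,-0.001],"rotation": [0,0,1],"fingers": 1}]}}

```text
time: 19.9
tcp_pos: [0.5654, 0.1422, 0.1387]
tool_rot: [-1.411, 0.823, -0.827]
wrist_force: [-0.4, -3.9, 4.7]
finger_gap: 0.111
```

```bash
python3 wr.py
```

```text
t 19.9 tcp [0.5654 0.1422 0.1387] yaw deg -60.72 F [-0.4 -3.9  4.7] F_jaw 3.2 F_len -2.3 M [-0.46  0.27  0.08] gap mm 9.75 j6 1.29 tilt [ 0.001 -0.003]
```

Request:
{"api": "apply_moves", "payload": {"targets": [{"xyz": [0,0,0],"rotation": [0,0,0.2],"fingers": 1},{"xyz": [0,0,0],"rotation": [0,0,0.45],"fingers": 1},{"xyz": [0,0,0],"rotation": [0,0,0.7],"fingers": 1},{"xyz": [0,0,0],"rotation": [0,0,1],"fingers": 1},{"xyz": [0,0,0],"rotation": [0,0,1],"fingers": 1}]}}

```text
time: 20.4
tcp_pos: [0.5655, 0.142, 0.1387]
tool_rot: [-1.532, 0.418, -0.423]
wrist_force: [0.9, -3.1, 6.2]
finger_gap: 0.108
```

```bash
python3 wr.py
```

```text
t 20.4 tcp [0.5655 0.142  0.1387] yaw deg -30.74 F [ 0.9 -3.1  6.2] F_jaw 2.4 F_len -2.2 M [-0.67  0.27  0.02] gap mm 9.54 j6 0.77 tilt [ 0.003 -0.003]
```

Request:
{"api": "apply_moves", "payload": {"targets": [{"xyz": [0,-0.002,0.001],"rotation": [0,0,0.2],"fingers": 1},{"xyz": [0,-0.002,0.001],"rotation": [0,0,0.45],"fingers": 1},{"xyz": [0,-0.002,0.001],"rotation": [0,0,0.7],"fingers": 1},{"xyz": [0,-0.002,0.001],"rotation": [0,0,1],"fingers": 1},{"xyz": [0,-0.002,0.001],"rotation": [0,0,1],"fingers": 1}]}}

```text
time: 20.9
tcp_pos: [0.5655, 0.1418, 0.1387]
tool_rot: [-1.572, 0.009, -0.015]
wrist_force: [1.4, -1.6, 2.8]
finger_gap: 0.113
```

Request:
{"api": "apply_moves", "payload": {"targets": [{"xyz": [0,0,0],"rotation": [0,0,0.05],"fingers": 1},{"xyz": [0,0,0],"rotation": [0,0,0.05],"fingers": 1},{"xyz": [0,0,0],"rotation": [0,0,0.05],"fingers": 1}]}}

```text
time: 21.2
tcp_pos: [0.5655, 0.1418, 0.1387]
tool_rot: [-1.572, -0.01, 0.003]
wrist_force: [1.3, -1.2, 4.1]
finger_gap: 0.113
```

```bash
python3 wr.py
python3 - <<'E'
from bot import *
for n in("side","top"):
    im=camera(n)[:,:,::-1]; cv2.imwrite(f"pics/{n}17.png",im)
a=cv2.imread("pics/side17.png"); crop(a,225,100,300,205,7,"pics/f17.png",jiglines("side",[.5675,.0145,.008],np.pi/2)[3:]); crop(cv2.imread("pics/top17.png"),195,150,275,210,9,"pics/e17.png",jiglines("top",[.5681,.0155,.0108],np.pi/2)[3:])
E
```

```text
t 21.2 tcp [0.5655 0.1418 0.1387] yaw deg 0.5 F [ 1.3 -1.2  4.1] F_jaw 1.3 F_len -1.2 M [-0.23 -0.02  0.05] gap mm 9.95 j6 0.22 tilt [ 0.004 -0.001]
```

View pics/e17.png

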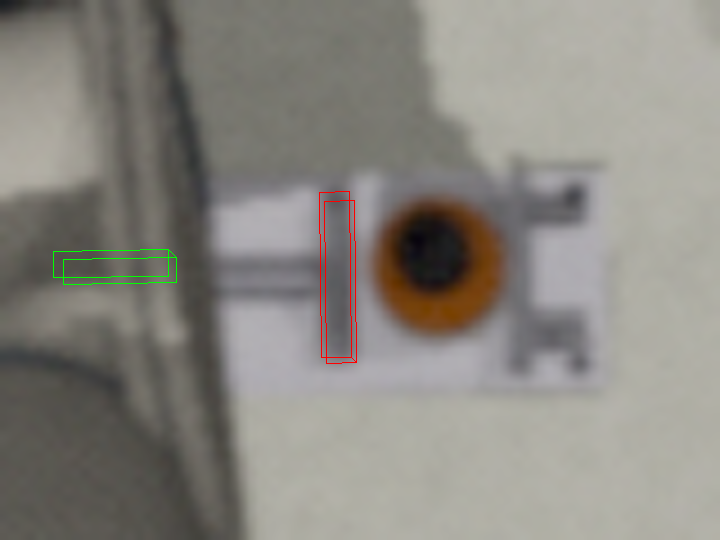

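View pics/f17.png

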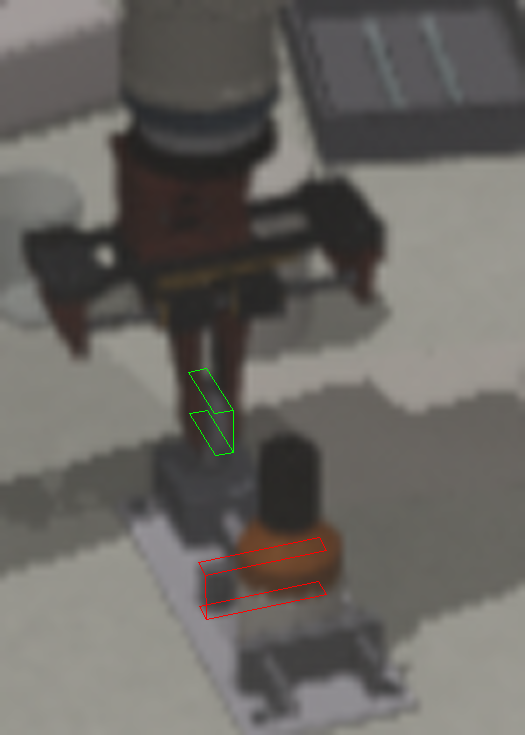

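View pics/side17.png

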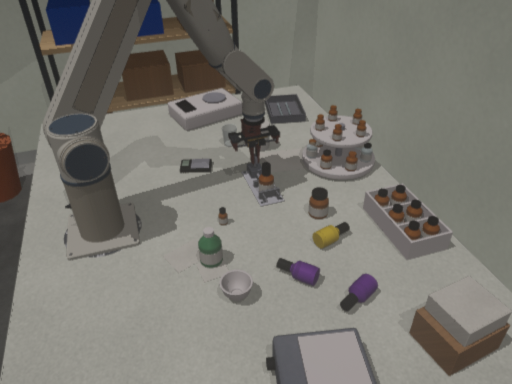

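```bash
python3 -c "
from bench import *
print(finish_job()); s=sense(); print(s['time'],s['finger_gap'])"
```

```text
the job is handed in; nothing more can be done
None
the job is handed in; nothing more can be done
```

The amber bottle stands upright in the jig's bay, and I handed the job in at 21.2 s with the thumbscrew backed off a quarter turn and still gripped.

- **Bottle:** I picked it up by the cap, stood it in the bay between fence and jaw, and let go. In the last top and side pictures it is still upright, about midway along the fence to within 1–2 mm.
- **Seating:** I turned the screw clockwise until it seated. The resisting moment rose to 0.5 N m at about −89° to −91° of tool angle. The jaw was against the bottle in the pictures.
- **Back-off:** I turned it back to a tool angle of +0.5°, about 89–91° from the stop. The jaw lines up with the quarter-turn overlay in the top picture.
- **Grip:** It is still held at 25 N with the fingers 9.95 mm apart on the 10 mm wing. The last wrist force was under 5 N.
- **Other objects:** The yellow and purple look-alikes and the bystanders I could see were where they started. The arm partly hid the beaker and tin in the last pictures.

**Checks that disagreed:** The top camera, the side camera and the arm's own reading differed by 2–4 mm in y on where the jig stands. I allowed for this by setting the bottle down within the bay's clearance and centring the grip on the wing by force. The bottle touching the fence when seated is inferred from the hard stop and the jaw position; blur left it unclear in the picture.

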